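# Push an ejector pin onto its hidden stop with a regrip

### The arm

A 6-joint arm with a two-finger parallel gripper is mounted at the origin on the work surface; the furniture and walls round the work are solid. World frame = base frame: x ahead of the robot, y to its left, z up, the work surface at z = 0. Lengths are in m, angles in rad, forces in N, time in s.
With the tool pointing down it reaches from about 0.375 to 0.9 m from the base axis. Payload 3.1 kg.
Tool frame: the origin (TCP) lies midway between the tips of the shut fingers; the grasp point (between the pads) lies 19 mm behind it; z points along the fingers, y is the direction in which the jaws open and shut (so a half turn about z gives the same grasp; the last joint's range is limited). The gripper opens to 85 mm and grips with 20 to 120 N. Pads are 22 mm wide; open, the fingers measure 114 mm over their backs; the gripper's body (76 mm by 85 mm) begins 54 mm behind the grasp point. The pads swing forward as they close: fully open they stand 13 mm farther back than shut.
Start: joints at [1.046, 0.527, 1.433, -0, 1.181, -0.178], TCP at [0.212, 0.588, 0.231] pointing down, gripper open.
Joint ranges: [-3.08, 3.08], [-0.75, 2.2], [0.22, 2.44], [-1.43, 4.57], [0, 2.65], [-2.85, 2.85]. Speed limits (rad/s): [2.79, 2.79, 3.14, 3.14, 3.14, 3.14].

### API

Orientations are given as a unit quaternion [x, y, z, w].
In Python, from station import manip gives the robot as it stands.
- The arm moves only by the tool servo_tool, never from a script. Its argument "motion" is a list of rows, each a list of 7 numbers: the shift along the tool's x, y, z in mm, then the turn, a rotation vector about the tool's x, y, z in rad, then the opening, from -1 (shut) to 1 (fully open), so that 0 is half open. In form: [[x, y, z, rx, ry, rz, hand], ...]. A call has 1 to 12 rows; each row shifts and turns the pose as measured when the row begins, along the tool's axes as they then stand; what a row does not reach is not made up. A row lasts 1/12 s, in which the tool goes at most 41.7 mm and 7.16 degrees, less where a joint would pass 70% of its speed; a pose out of reach is approached as far as the arm can. A call with a gripper value outside its range is refused whole. The fingers move at their own pace and stop on an object; "grip_force" is the grip in N (left out, the last holds). Time passes only in rows, so rows that do not move let the fingers close. It gives the time, the measured TCP pose, the force and the opening at its end, in the units of the state.
- manip.sense(): the state, without advancing time (a new reading comes with each control period).
- manip.snapshot(name): name is "scene" or "top" or "wrist"; returns a dict with "frame" (384x512x3 uint8, red, green, blue), "mtx" (3x3 intrinsics, pixels), "world_from_camera" (4x4, takes a point from camera to world coordinates). Camera axes: x right, y up, looking along -z (the intrinsics and any distortion apply to the point x, -y, -z); pixel columns grow to the right and rows downward; lengths in m; the calibration is good to about 2 mm. A picture is of the moment at which its call begins. There is no depth.
- manip.sign_off(): hands the job in, once; it reports no verdict.
The state is a dict: "t": time; "q": joint angles; "qd": joint speeds; "tau": joint torques, N m; "tcp_pos": TCP position; "tool_rot": TCP orientation; "force": force on the tool from outside, world axes, zero at the start; "ft_torque": the same for the moment, N m; "finger_gap": opening from 0.0 (shut) to 1.0 (fully open).
Only numpy, scipy, OpenCV 4.12 (cv2) and the standard library are available. Lean on these libraries where they do the work, as an engineer would, in place of code of your own. Each camera call takes 0.05 s, during which the arm holds its last target.

### The job

Fit the long steel ejector pin that lies in the wooden rest into the bore of the grey pedestal housing: hold it by the shank in front of its collar and slide it in about 60 mm, let go, take it again on the short tail behind the collar, push it fully home until it bottoms firmly on the stop deep in the bore, then let go. The stop is set to a different depth each time and cannot be seen, and on the way the pin has to push a stiff plunger, so press on by feel through that drag to the hard stop, but gently: never jam or ram the pin. Leave the other things on the bench where they are.

Things in the scene. Friction and masses are not known exactly. Their poses are not given: they have to be found in the camera images.
- pin: round steel ejector pin, 180 mm long, 0.14 to 0.28 kg: shank 14 mm diameter, 130 mm long (last 4 mm tapered to 9 mm); collar 26 mm diameter, 6 mm thick; tail 14 mm diameter, 44 mm long. Origin on the axis in the collar's front face, +x along the axis to the tip (tip x = +130 mm, tail x = -50 to -6); roll is arbitrary. Lies level in the rest, axis 110 mm up, tip to the robot's right
- pin_tip (a point): centre of the pin's tip (x = +130 mm on the pin)
- shank_grip (a point): point on the pin's axis in the shank, 36 mm in front of the collar's front face, between the two notches of the rest: the place to hold it first; the centre of mass is about here
- tail_grip (a point): point on the pin's axis in the tail, 28 mm behind the collar's front face: the place to hold it for the second push; the tail is free from 6 to 50 mm. Let go partway in, the pin droops up to 0.05 rad in the 2 mm loose bore, tail low; pushed while tilted it jams, so bring the tail into line with the bore first
- housing: grey metal housing fixed on the surface: block 44 x 44 x 150 mm on a pedestal, underside 128 mm, top 172 mm above the surface; a level 16 mm bore runs into it lengthwise, axis 150 mm up. Origin on the surface below the bore's mouth; +x level, into the bore; z up. The far end is closed by the end cap
- end_cap: aluminium cap 50 x 50 x 8 mm closing the housing's far end, origin at the bore's mouth, axes as the housing's. It carries, unseen in the bore, a brass plunger that the tip meets 70 to 110 mm deep; it drags with about 6 N, stays where pushed, and ends on a hard stop. On the stop press until the push is over 11 N in all; over 30 N damages it
- mouth (a point): centre of the bore's mouth in the housing's flat face, 150 mm up, +x into the bore; bore 16 mm diameter with a 2 mm chamfer. Pushed home, the pin bottoms on the inner stop with its tip 100 to 125 mm deep, so that 5 to 30 mm of the shank still shows between the collar and this face
- rest: wooden rest fixed on the surface: foot, post, level beam 136 x 24 mm with its top 66 mm up, and two upright V notches open to the top, 10 mm thick, 40 mm wide, 117 mm tall, carrying the pin 110 mm up. Origin on the surface below the pin's collar, +x along the pin to its tip; notches at x = -24 and +96 mm
- stub_driver: bystander: stubby screwdriver with orange handle, 25 x 79 x 30 mm, lying on the surface; origin at its underside
- hexnut_large: bystander: large grey hex nut, 35 x 30 x 16 mm, lying on the surface; origin at its underside
- hexnut_small: bystander: smaller grey hex nut, 22 x 19 x 10 mm, lying on the surface; origin at its underside
- blade_box: bystander: small light card box, 72 x 50 x 22 mm, lying on the surface; origin at its underside

How it is judged:
By the outcome, as a careful person would: the job done as asked, in the order asked, and still so for the second after the job is handed in, with the robot touching nothing.
It also fails if it takes over 72 s, if anything falls off the work surface, if the arm or the gripper's body presses on something with over 40 N, if the wrist force passes 120 N, or if a joint passes its speed limit or range.

## Working session

There is one attempt and no reset: what is moved stays moved. The work goes in short steps, Python scripts to look and compute and a tool call to move; the robot and the scene stay as the last step left them, time stands still between calls to the robot, and variables do not carry over. Pictures are saved under pics/ and viewed, and the job is handed in when it is done.

Besides the shell and the picture viewer there is one more tool, called after ">>>" by a JSON object that holds its "op" and its "data". servo_tool: Moves the arm, as the interface text tells. Its arguments: {"type":"object","properties":{"motion":{"type":"array"},"grip_force":{"type":"number"}},"required":["motion"]}

```bash
ls; mkdir -p pics; python3 - <<'E'
from station import manip
import cv2,json,numpy as np
print(manip.sense())
for n in ["scene","top","wrist"]:
    s=manip.snapshot(n); cv2.imwrite(f"pics/{n}0.png",s["frame"][:,:,::-1]); np.savez(f"pics/{n}0.npz",**s)
    print(n,s["mtx"].tolist(),np.round(s["world_from_camera"],4).tolist(),[k for k in s])
E
```

```text
pics
{'t': 0.0, 'q': array([ 1.04646950e+00,  5.28395031e-01,  1.43392736e+00,  4.28757227e-05,
        1.18138743e+00, -1.78496654e-01]), 'qd': array([ 9.22008841e-04, -1.00361505e-03,  2.47467532e-05,  1.47571727e-03,
        1.17387315e-03, -1.15703353e-03]), 'tau': array([-4.76366095e-04, -4.42349374e+01, -1.78022808e+01, -1.20332697e-04,
        8.33307160e-03, -9.17358030e-07]), 'tcp_pos': array([0.21145344, 0.58737705, 0.23036935]), 'tool_rot': array([ 1.72062634e-01,  9.85085442e-01, -9.87063417e-04, -3.83000867e-04]), 'force': array([-0.58532572,  0.00336123,  0.5349587 ]), 'ft_torque': array([ 0.05880484,  0.00757794, -0.01525665]), 'finger_gap': 1.0002893854823223}
scene [[383.4686817052387, 0.0, 249.26411412152524], [0.0, 383.4686817052387, 190.58492210538378], [0.0, 0.0, 1.0]] [[-0.7303, 0.5399, -0.4186, 0.2064], [-0.6831, -0.5774, 0.4472, 0.1317], [-0.0002, 0.6125, 0.7905, 0.7855], [0.0, 0.0, 0.0, 1.0]] ['frame', 'mtx', 'world_from_camera']
top [[433.12376995573527, 0.0, 259.5111127970355], [0.0, 433.12376995573527, 191.74200855088952], [0.0, 0.0, 1.0]] [[-0.0062, 0.9841, -0.1776, 0.3466], [-0.9999, -0.0038, 0.0136, -0.2493], [0.0127, 0.1777, 0.984, 1.2499], [0.0, 0.0, 0.0, 1.0]] ['frame', 'mtx', 'world_from_camera']
wrist [[325.53928433440694, 0.0, 256.1294578119457], [0.0, 325.53928433440694, 194.4062245304105], [0.0, 0.0, 1.0]] [[0.338, -0.9074, -0.2496, 0.149], [0.9412, 0.3255, 0.0909, 0.6107], [-0.0012, -0.2656, 0.9641, 0.3736], [0.0, 0.0, 0.0, 1.0]] ['frame', 'mtx', 'world_from_camera']
```

View pics/scene0.png

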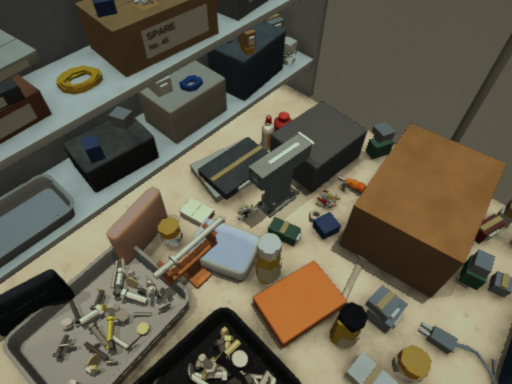

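View pics/top0.png

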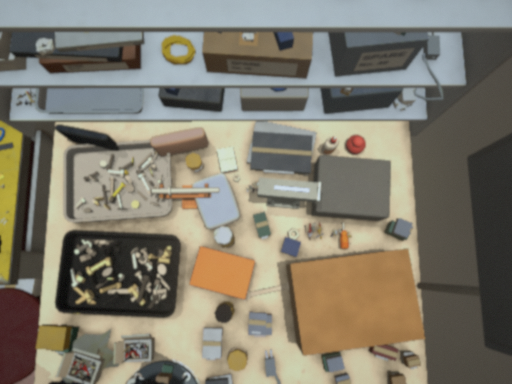

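View pics/wrist0.png

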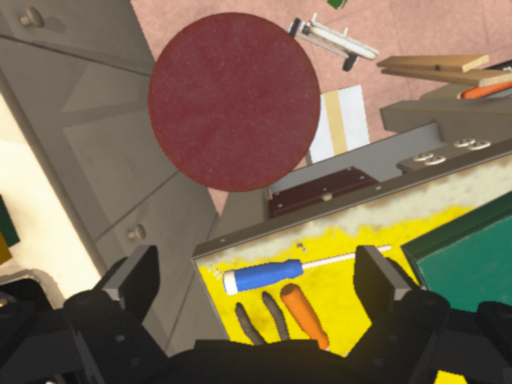

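```bash
cat > h.py <<'E'
import numpy as np,cv2
def load(n):
    return dict(np.load(f"pics/{n}.npz"))
def proj(s,P):
    P=np.atleast_2d(P).astype(float);M=np.linalg.inv(s["world_from_camera"])
    c=P@M[:3,:3].T+M[:3,3]; K=s["mtx"]
    return np.stack([K[0,2]+K[0,0]*c[:,0]/-c[:,2],K[1,2]+K[1,1]*(-c[:,1])/-c[:,2]],1)
def ray(s,uv):
    K=s["mtx"];T=s["world_from_camera"]
    d=np.array([(uv[0]-K[0,2])/K[0,0],-(uv[1]-K[1,2])/K[1,1],-1.])
    return T[:3,3],T[:3,:3]@d
def atz(s,uv,z):
    o,d=ray(s,uv);return o+d*(z-o[2])/d[2]
def crop(n,x0,y0,x1,y1,f,out):
    im=cv2.imread(f"pics/{n}.png")[y0:y1,x0:x1]
    im=cv2.resize(im,None,fx=f,fy=f,interpolation=cv2.INTER_CUBIC)
    for x in range((x0+9)//10*10,x1,10):
        cv2.line(im,(int((x-x0+.5)*f),0),(int((x-x0+.5)*f),6 if x%50 else 14),(0,0,255),1)
        if x%20==0: cv2.putText(im,str(x),(int((x-x0+.5)*f)-10,24),0,.4,(0,0,255),1)
    for y in range((y0+9)//10*10,y1,10):
        cv2.line(im,(0,int((y-y0+.5)*f)),(6,int((y-y0+.5)*f)),(0,0,255),1)
        if y%20==0: cv2.putText(im,str(y),(8,int((y-y0+.5)*f)+4),0,.4,(0,0,255),1)
    cv2.imwrite(f"pics/{out}.png",im)
E
python3 - <<'E'
from h import *
crop("scene0",150,125,330,295,4.4,"c1")
crop("top0",140,140,340,240,4,"c2")
s=load("top0"); print(proj(s,[0,0,0]),proj(s,[.5,0,0]),proj(s,[.5,.3,0]))
for p in [(155,190),(217,190),(255,190),(320,190)]: print(p,atz(s,p,.11),atz(s,p,.17))
E
```

```text
[[161.70949409 401.470118  ]] [[167.56951815 216.62925953]] [[ 63.2992185  217.10757229]]
(155, 190) [0.55812207 0.01375187 0.11      ] [ 5.46988347e-01 -9.57924697e-05  1.70000000e-01]
(217, 190) [ 0.55748977 -0.15147191  0.11      ] [ 0.54638933 -0.15662245  0.17      ]
(255, 190) [ 0.55710107 -0.25304038  0.11      ] [ 0.54602109 -0.25284452  0.17      ]
(320, 190) [ 0.55643415 -0.42731113  0.11      ] [ 0.54538927 -0.41794192  0.17      ]
```

View pics/c1.png

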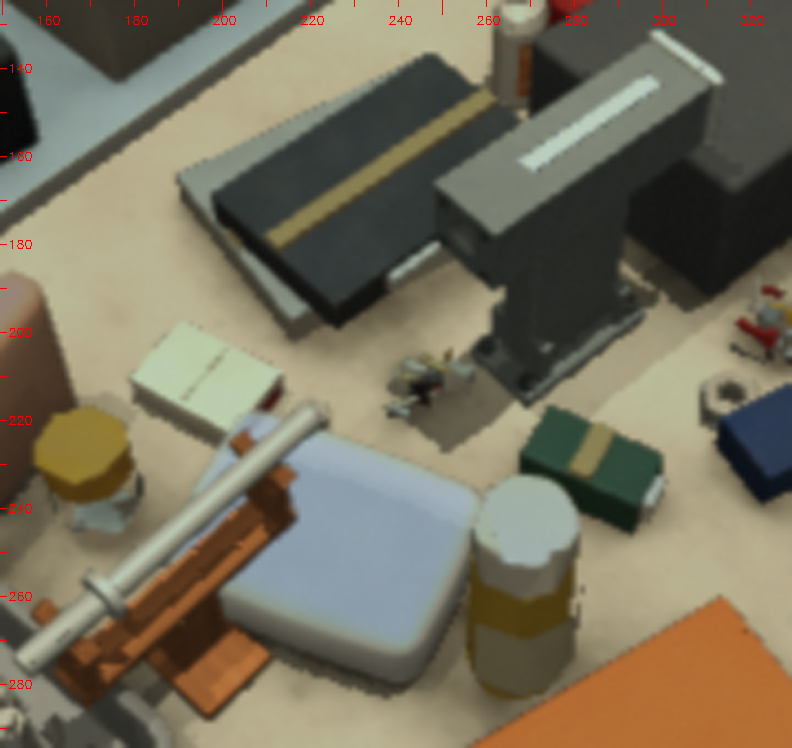

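View pics/c2.png

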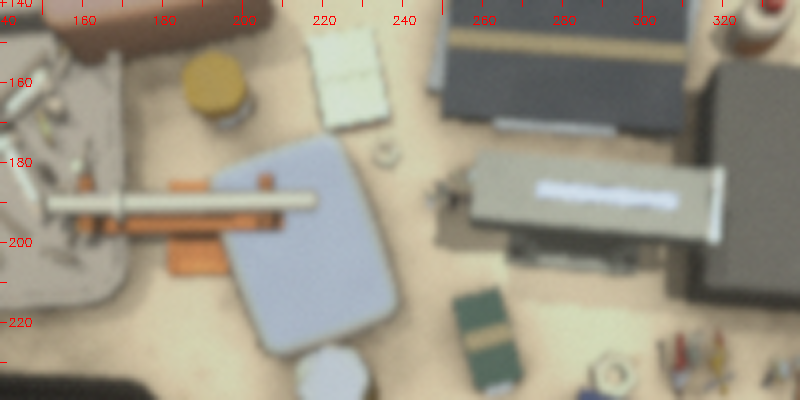

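```bash
cat > fit0.py <<'E'
from h import *
from scipy.optimize import least_squares
T=load("top0");S=load("scene0")
def w(p,L):
    c,s=np.cos(p[2]),np.sin(p[2]); L=np.array(L,float)
    return np.stack([p[0]+c*L[:,0]-s*L[:,1],p[1]+s*L[:,0]+c*L[:,1],L[:,2]],1)
def fit(feats,p0):
    def f(p): return np.concatenate([(proj(s,w(p,[l]))[0]-uv) for s,l,uv in feats])
    r=least_squares(f,p0); print(np.round(r.x,4),"res",np.round(r.fun.reshape(-1,2),1).tolist()); return r.x
pin=[(T,(-.05,0,.11),(151.3,190.6)),(T,(.130,0,.11),(217.8,189.6)),(T,(-.003,0,.11),(169.8,190.3)),
(S,(-.05,0,.11),(155.3,275)),(S,(.13,0,.11),(222,218.3)),(S,(-.003,0,.11),(173.5,259))]
h=[(T,(0,.022,.172),(257.3,177.5)),(T,(0,-.022,.172),(256.8,196)),(S,(0,.022,.172),(248.3,165.5)),(S,(0,-.022,.172),(262.8,178.8)),
(T,(.158,.025,.175),(320.3,181.5)),(T,(.158,-.025,.175),(319.8,200)),(S,(.158,.025,.175),(299,131.5)),(S,(.158,-.025,.175),(314,143))]
for n,ft in (("pin",pin),("h",h)):
    print(n); p0=[.55,-.03 if n=="pin" else -.25,-1.57]
    for sel in (None,T,S): fit([f for f in ft if sel is None or f[0] is sel],p0)
E
python3 fit0.py
```

```text
pin
[ 0.5565 -0.0278 -1.5666] res [[0.5, 0.1], [1.6, 0.6], [-0.3, 0.3], [-0.9, 0.6], [-0.2, -0.6], [-0.1, 0.3]]
[ 0.5572 -0.0262 -1.5598] res [[-0.1, -0.0], [1.0, -0.0], [-0.9, 0.0]]
[ 0.5561 -0.0286 -1.5716] res [[-0.6, 0.3], [0.4, -0.6], [0.3, 0.1]]
h
[ 0.5546 -0.2587 -1.6541] res [[0.7, 0.6], [-0.2, -1.0], [-0.1, 1.3], [-0.4, -0.1], [-0.1, 0.0], [-0.7, 0.9], [-0.5, -1.1], [0.8, -1.1]]
[ 0.5538 -0.2589 -1.6404] res [[0.6, 0.8], [-0.0, -0.6], [-0.2, -0.5], [-0.4, 0.4]]
[ 0.5552 -0.2584 -1.6671] res [[-0.3, 1.2], [-0.8, -0.2], [-0.0, -0.7], [1.1, -0.6]]
```

```bash
cat > plan.py <<'E'
from h import *
from scipy.spatial.transform import Rotation as Rn
from station import manip
def plan(goal,Rg,n,hand,show=True):
    s=manip.sense();p=s["tcp_pos"].copy();R=Rn.from_quat(s["tool_rot"])
    dp=(np.array(goal)-p)/n; rv=(R.inv()*Rg).as_rotvec()/n
    out=[]
    for i in range(n):
        out.append([round(v,1) for v in (R.inv().apply(dp)*1000)]+[round(v,3) for v in rv]+[hand]); R=R*Rn.from_rotvec(rv)
    if show: print(str(out).replace(" ",""))
    return out
def down(yaw_y):  # tool z down, tool y at yaw
    y=np.array([np.cos(yaw_y),np.sin(yaw_y),0]);z=np.array([0,0,-1.]);x=np.cross(y,z)
    return Rn.from_matrix(np.stack([x,y,z],1))
E
python3 - <<'E'
from plan import *
o=plan([.556,-.064,.30],down(0.005),24,1)
E
```

```text
[[np.float64(-22.7),np.float64(-20.7),np.float64(-2.9),np.float64(-0.0),np.float64(0.0),np.float64(0.051),1],[np.float64(-23.7),np.float64(-19.5),np.float64(-2.9),np.float64(-0.0),np.float64(0.0),np.float64(0.051),1],[np.float64(-24.7),np.float64(-18.3),np.float64(-2.9),np.float64(-0.0),np.float64(0.0),np.float64(0.051),1],[np.float64(-25.6),np.float64(-17.0),np.float64(-2.9),np.float64(-0.0),np.float64(0.0),np.float64(0.051),1],[np.float64(-26.4),np.float64(-15.7),np.float64(-2.9),np.float64(-0.0),np.float64(0.0),np.float64(0.051),1],[np.float64(-27.2),np.float64(-14.3),np.float64(-2.9),np.float64(-0.0),np.float64(0.0),np.float64(0.051),1],[np.float64(-27.9),np.float64(-12.9),np.float64(-2.9),np.float64(-0.0),np.float64(0.0),np.float64(0.051),1],[np.float64(-28.5),np.float64(-11.5),np.float64(-2.9),np.float64(-0.0),np.float64(0.0),np.float64(0.051),1],[np.float64(-29.0),np.float64(-10.0),np.float64(-2.9),np.float64(-0.0),np.float64(0.0),np.float64(0.051),1],[np.float64(-29.5),np.float64(-8.5),np.float64(-2.9),np.float64(-0.0),np.float64(0.0),np.float64(0.051),1],[np.float64(-29.9),n
[... 771 characters left out ...]
4(-2.9),np.float64(-0.0),np.float64(0.0),np.float64(0.051),1],[np.float64(-30.2),np.float64(5.4),np.float64(-2.9),np.float64(-0.0),np.float64(0.0),np.float64(0.051),1],[np.float64(-29.9),np.float64(6.9),np.float64(-2.9),np.float64(-0.0),np.float64(0.0),np.float64(0.051),1],[np.float64(-29.5),np.float64(8.4),np.float64(-2.9),np.float64(-0.0),np.float64(0.0),np.float64(0.051),1],[np.float64(-29.1),np.float64(9.9),np.float64(-2.9),np.float64(-0.0),np.float64(0.0),np.float64(0.051),1],[np.float64(-28.5),np.float64(11.4),np.float64(-2.9),np.float64(-0.0),np.float64(0.0),np.float64(0.051),1],[np.float64(-27.9),np.float64(12.8),np.float64(-2.9),np.float64(-0.0),np.float64(0.0),np.float64(0.051),1]]
```

>>> {"op": "servo_tool", "data": {"motion": [[-23,-21,-3,0,0,0.051,1],[-24,-19,-3,0,0,0.051,1],[-25,-18,-3,0,0,0.051,1],[-26,-17,-3,0,0,0.051,1],[-26,-16,-3,0,0,0.051,1],[-27,-14,-3,0,0,0.051,1],[-28,-13,-3,0,0,0.051,1],[-28,-11,-3,0,0,0.051,1],[-29,-10,-3,0,0,0.051,1],[-30,-8,-3,0,0,0.051,1],[-30,-7,-3,0,0,0.051,1],[-30,-5,-3,0,0,0.051,1]]}}

```text
t: 1.15
tcp_pos: [0.3837, 0.2513, 0.2635]
tool_rot: [0.468, 0.884, -0.003, -0.002]
force: [0.2, 0.2, 0.2]
finger_gap: 0.999
```

>>> {"op": "servo_tool", "data": {"motion": [[-30,-4,-3,0,0,0.051,1],[-31,-2,-3,0,0,0.051,1],[-31,-1,-3,0,0,0.051,1],[-31,1,-3,0,0,0.051,1],[-31,2,-3,0,0,0.051,1],[-30,4,-3,0,0,0.051,1],[-30,5,-3,0,0,0.051,1],[-30,7,-3,0,0,0.051,1],[-29,8,-3,0,0,0.051,1],[-29,10,-3,0,0,0.051,1],[-28,11,-3,0,0,0.051,1],[-28,13,-3,0,0,0.051,1]]}}

```text
t: 2.15
tcp_pos: [0.5467, -0.0977, 0.2994]
tool_rot: [0.725, 0.689, -0.004, -0.003]
force: [0.2, 0.8, -0.4]
finger_gap: 0.998
```

```bash
cat > snap.py <<'E'
import sys,cv2,numpy as np
from station import manip
n,o=sys.argv[1:3]
s=manip.snapshot(n); cv2.imwrite(f"pics/{o}.png",s["frame"][:,:,::-1]); np.savez(f"pics/{o}.npz",**s)
q=manip.sense(); print({k:np.round(q[k],4).tolist() for k in ("t","q","tcp_pos","tool_rot","force","ft_torque","finger_gap")})
print(np.round(s["world_from_camera"],4).tolist())
E
python3 snap.py wrist w1
```

```text
{'t': 2.2, 'q': [-0.3815, 0.3666, 1.5088, -0.009, 1.2673, -0.3235], 'tcp_pos': [0.5507, -0.1041, 0.3001], 'tool_rot': [0.7264, 0.6873, -0.0041, 0.0013], 'force': [3.1514, -3.4992, 1.2222], 'ft_torque': [-0.1713, -0.0822, -0.0148], 'finger_gap': 0.9989}
[[0.9987, 0.0445, 0.0233, 0.5524], [-0.0491, 0.9626, 0.2663, -0.03], [-0.0106, -0.2671, 0.9636, 0.4425], [0.0, 0.0, 0.0, 1.0]]
```

View pics/w1.png

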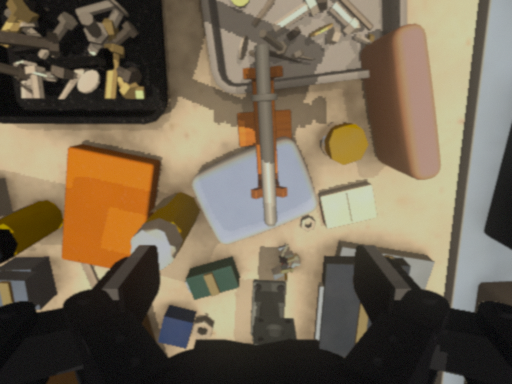

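>>> {"op": "servo_tool", "data": {"motion": [[30,6,0,0,0,0.06,1],[10,0,0,0,0,0,1],[0,0,0,0,0,0,1],[0,0,0,0,0,0,1]]}}

```text
t: 2.53
tcp_pos: [0.5607, -0.0684, 0.2983]
tool_rot: [0.749, 0.662, -0.005, 0.001]
force: [-0.2, 0.4, -0.4]
finger_gap: 1.0
```

```bash
python3 snap.py wrist w2; python3 -c "
from h import *
crop('w2',200,20,330,320,2,'c3')
crop('w2',230,30,300,130,6,'c4');crop('w2',230,170,310,270,6,'c5');"
```

```text
{'t': 2.5833, 'q': [-0.3138, 0.3755, 1.4998, -0.0103, 1.2693, -0.1874], 'tcp_pos': [0.5605, -0.0683, 0.2982], 'tool_rot': [0.7493, 0.6622, -0.005, 0.0012], 'force': [-0.6191, -0.0305, -0.3718], 'ft_torque': [0.0151, -0.004, -0.0229], 'finger_gap': 0.9956}
[[0.9925, 0.1158, 0.0384, 0.5707], [-0.1219, 0.9545, 0.2722, 0.0], [-0.0051, -0.2748, 0.9615, 0.4408], [0.0, 0.0, 0.0, 1.0]]
```

View pics/w2.png

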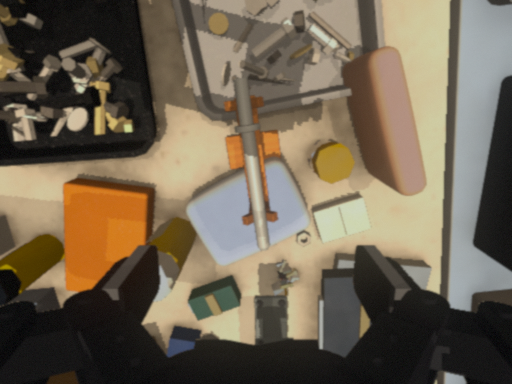

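View pics/c4.png

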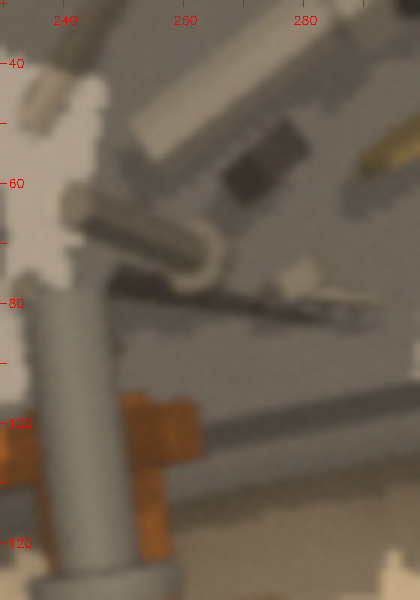

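View pics/c5.png

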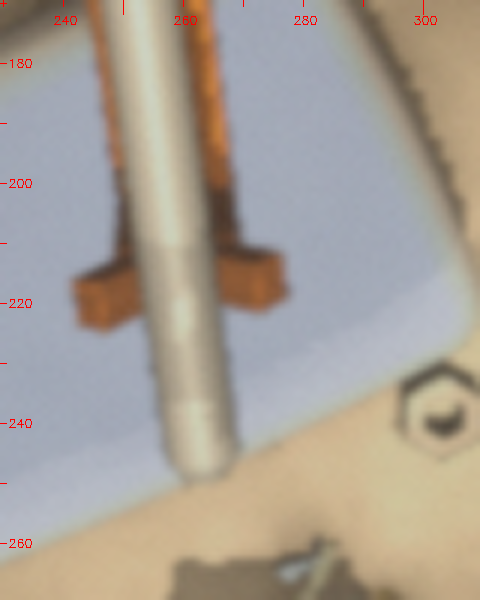

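```bash
python3 - <<'E'
from plan import *
s=load("w2")
for uv in [(241.5,79),(249.8,128),(258.5,213),(262.6,247)]: print(uv,atz(s,uv,.11).round(4))
P=[(0.5565+np.cos(-1.5666)*a,-.0278+np.sin(-1.5666)*a,.11) for a in (-.05,-.003,.13)]
print(proj(s,P).round(1))
plan([.5566,-.064,.30],down(0.004),2,1)
E
```

```text
(241.5, 79) [0.5576 0.0224 0.11  ]
(249.8, 128) [ 0.5597 -0.0244  0.11  ]
(258.5, 213) [ 0.5575 -0.1146  0.11  ]
(262.6, 247) [ 0.5573 -0.1546  0.11  ]
[[240.1  79.4]
 [246.7 128.8]
 [262.7 249.6]]
[[np.float64(1.9),np.float64(-2.2),np.float64(-0.9),np.float64(-0.003),np.float64(0.004),np.float64(-0.064),1],[np.float64(2.0),np.float64(-2.1),np.float64(-0.9),np.float64(-0.003),np.float64(0.004),np.float64(-0.064),1]]
```

>>> {"op": "servo_tool", "data": {"motion": [[2,-2,0,-0.003,0.004,-0.064,1],[2,-2,0,-0.003,0.004,-0.064,1],[0,0,0,0,0,0,1],[0,0,30,0,0,0,1],[0,0,30,0,0,0,1],[0,0,25,0,0,0,1],[0,0,15,0,0,0,1],[0,0,0,0,0,0,1]]}}

```text
t: 3.25
tcp_pos: [0.5566, -0.0653, 0.1982]
tool_rot: [0.704, 0.71, 0.0, 0.005]
force: [-0.7, 1.3, -0.4]
finger_gap: 1.003
```

```bash
python3 snap.py wrist w3; python3 - <<'E'
from plan import *
s=load("w3")
P=[(0.5565+np.cos(-1.5666)*a,-.0278+np.sin(-1.5666)*a,.11) for a in (-.05,-.003,.036,.13)]
print(proj(s,P).round(1))
plan([.5568,-.064,.091],down(0.004),4,1)
E
```

```text
{'t': 3.3, 'q': [-0.3143, 0.4785, 1.6354, -0.0042, 1.0173, -0.3216], 'tcp_pos': [0.5572, -0.0655, 0.1994], 'tool_rot': [0.7038, 0.7104, 0.0008, 0.0054], 'force': [-0.3199, -0.2674, -0.1051], 'ft_torque': [-0.0271, 0.0068, 0.0442], 'finger_gap': 1.0052}
[[0.9999, -0.0081, -0.0093, 0.5559], [0.0103, 0.9623, 0.2717, 0.0031], [0.0068, -0.2717, 0.9623, 0.3409], [0.0, 0.0, 0.0, 1.0]]
[[254.7  72.8]
 [254.4 143.6]
 [254.1 196.7]
 [253.6 307.2]]
[[np.float64(0.6),np.float64(-0.3),np.float64(27.1),np.float64(0.002),np.float64(0.002),np.float64(0.001),1],[np.float64(0.5),np.float64(-0.3),np.float64(27.1),np.float64(0.002),np.float64(0.002),np.float64(0.001),1],[np.float64(0.5),np.float64(-0.2),np.float64(27.1),np.float64(0.002),np.float64(0.002),np.float64(0.001),1],[np.float64(0.4),np.float64(-0.2),np.float64(27.1),np.float64(0.002),np.float64(0.002),np.float64(0.001),1]]
```

View pics/w3.png

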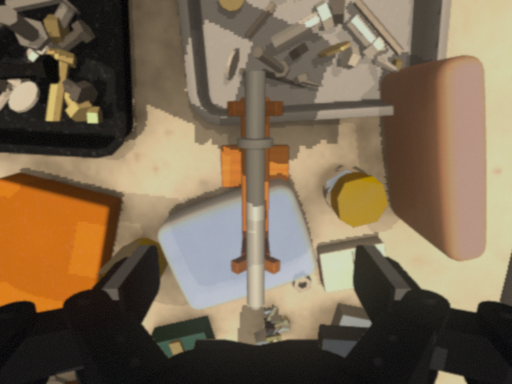

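>>> {"op": "servo_tool", "data": {"motion": [[1,0,28,0.002,0.002,0,1],[1,0,28,0.002,0.002,0,1],[0,0,26,0.002,0.002,0,1],[0,0,15,0.002,0.002,0,1],[0,0,8,0,0,0,1],[0,0,0,0,0,0,1]]}}

```text
t: 3.8
tcp_pos: [0.5667, -0.0673, 0.1001]
tool_rot: [0.705, 0.709, 0.005, 0.009]
force: [0.2, 0.1, 0.3]
finger_gap: 0.999
```

```bash
python3 snap.py scene s3; python3 -c "
from h import *
crop('s3',110,130,290,295,4.4,'c6')
from plan import *
plan([.5568,-.064,.091],down(0.004),1,1)"
```

```text
{'t': 3.85, 'q': [-0.3143, 0.6304, 1.6952, 0.001, 0.7935, -0.3219], 'tcp_pos': [0.5674, -0.0675, 0.1011], 'tool_rot': [0.7046, 0.7095, 0.0054, 0.0099], 'force': [0.9085, 0.0834, 0.5605], 'ft_torque': [-0.0119, -0.0165, 0.0385], 'finger_gap': 0.9978}
[[-0.7303, 0.5399, -0.4186, 0.2064], [-0.6831, -0.5774, 0.4472, 0.1317], [-0.0002, 0.6125, 0.7905, 0.7855], [0.0, 0.0, 0.0, 1.0]]
[[np.float64(3.6),np.float64(-10.8),np.float64(9.8),np.float64(0.022),np.float64(0.006),np.float64(0.003),1]]
```

View pics/c6.png

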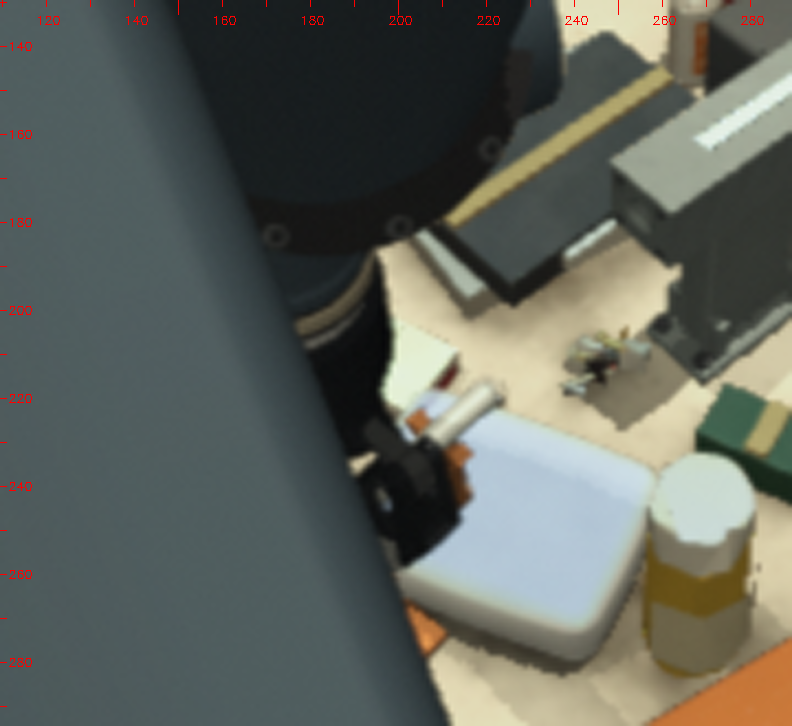

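>>> {"op": "servo_tool", "data": {"motion": [[2,-6,3,0.012,0.004,0,1],[2,-5,3,0.01,0.003,0,1],[0,0,0,0,0,0,1]]}}

```text
t: 4.1
tcp_pos: [0.5582, -0.0641, 0.0984]
tool_rot: [0.705, 0.709, 0.001, 0.002]
force: [0.1, -0.8, 0.0]
finger_gap: 0.997
```

```bash
cat > st.py <<'E'
import sys,ast
from plan import *
q=manip.sense(); print({k:np.round(q[k],4).tolist() for k in ("t","tcp_pos","tool_rot","force","ft_torque","finger_gap")})
if len(sys.argv)>1:
    g=ast.literal_eval(sys.argv[1]); o=plan(g[:3],down(g[3]),1,1,False); print("need",[float(v) for v in o[0][:6]])
E
python3 st.py ".5568,-.064,.091,.004"
```

```text
{'t': 4.1, 'tcp_pos': [0.5582, -0.0641, 0.0984], 'tool_rot': [0.7047, 0.7095, 0.0012, 0.0021], 'force': [0.0734, -0.8177, 0.035], 'ft_torque': [0.0196, -0.0046, -0.0025], 'finger_gap': 0.9971}
need [0.1, -1.5, 7.4, 0.005, 0.001, 0.003]
```

>>> {"op": "servo_tool", "data": {"motion": [[0,-2,5,0.004,0.001,0.003,1],[0,0,3,0,0,0,1],[0,0,0,0,0,0,1]]}}

```text
t: 4.35
tcp_pos: [0.5571, -0.0643, 0.092]
tool_rot: [0.706, 0.708, 0.001, 0.002]
force: [0.8, 0.7, -0.6]
finger_gap: 1.004
```

```bash
python3 st.py ".5568,-.064,.091,.004"
```

```text
{'t': 4.35, 'tcp_pos': [0.5571, -0.0643, 0.092], 'tool_rot': [0.7058, 0.7084, 0.0009, 0.0021], 'force': [0.7657, 0.6865, -0.5912], 'ft_torque': [0.0365, 0.0075, -0.0309], 'finger_gap': 1.0043}
need [0.3, -0.3, 1.0, 0.004, 0.002, -0.0]
```

>>> {"op": "servo_tool", "data": {"motion": [[0,0,1,0.003,0.002,0,-1],[0,0,0,0,0,0,-1],[0,0,0,0,0,0,-1],[0,0,0,0,0,0,-1],[0,0,0,0,0,0,-1],[0,0,0,0,0,0,-1]], "grip_force": 50}}

```text
t: 4.85
tcp_pos: [0.5564, -0.0643, 0.0909]
tool_rot: [0.706, 0.709, -0.0, -0.001]
force: [-2.1, -1.7, 8.2]
finger_gap: 0.145
```

```bash
python3 st.py ".5568,-.064,.091,.004"
```

```text
{'t': 4.85, 'tcp_pos': [0.5564, -0.0643, 0.0909], 'tool_rot': [0.7057, 0.7085, -0.0001, -0.0006], 'force': [-2.0713, -1.7384, 8.2384], 'ft_torque': [-0.3701, -0.3299, 0.072], 'finger_gap': 0.1447}
need [0.3, 0.4, -0.1, -0.001, -0.001, 0.0]
```

>>> {"op": "servo_tool", "data": {"motion": [[0,0,0,0,0,0,-1],[0,0,-5,0,0,0,-1],[0,0,-10,0,0,0,-1],[0,0,-15,0,0,0,-1],[0,0,-10,0,0,0,-1],[0,0,0,0,0,0,-1],[0,0,0,0,0,0,-1]]}}

```text
t: 5.43
tcp_pos: [0.5555, -0.0639, 0.1332]
tool_rot: [0.706, 0.708, -0.0, -0.002]
force: [-0.7, 0.2, -2.3]
finger_gap: 0.144
```

```bash
python3 st.py ".5568,-.064,.131,-.083"; python3 snap.py wrist w4;  python3 snap.py top t4; python3 -c "
from h import *
crop('t4',140,140,340,240,4,'c7')"
```

```text
{'t': 5.4333, 'tcp_pos': [0.5555, -0.0639, 0.1332], 'tool_rot': [0.7058, 0.7084, -0.0005, -0.0018], 'force': [-0.6585, 0.1951, -2.2964], 'ft_torque': [-0.0167, 0.0432, -0.0722], 'finger_gap': 0.144}
need [-0.1, 1.3, 2.2, -0.003, -0.002, 0.087]
{'t': 5.4833, 'q': [-0.3147, 0.5756, 1.6864, 0.001, 0.8829, -0.3191], 'tcp_pos': [0.5556, -0.0639, 0.1332], 'tool_rot': [0.7058, 0.7084, -0.0004, -0.0017], 'force': [-0.2138, 0.1694, -2.581], 'ft_torque': [0.0028, -0.0251, 0.0068], 'finger_gap': 0.1484}
[[1.0, -0.0056, 0.0024, 0.5566], [0.0047, 0.9645, 0.264, 0.0035], [-0.0037, -0.264, 0.9645, 0.2765], [0.0, 0.0, 0.0, 1.0]]
{'t': 5.5333, 'q': [-0.3148, 0.5763, 1.6868, 0.001, 0.8828, -0.3191], 'tcp_pos': [0.5553, -0.0638, 0.1327], 'tool_rot': [0.7058, 0.7084, -0.0006, -0.0021], 'force': [0.5728, 0.7203, -2.4142], 'ft_torque': [-0.0588, 0.1065, -0.018], 'finger_gap': 0.1413}
[[-0.0062, 0.9841, -0.1776, 0.3466], [-0.9999, -0.0038, 0.0136, -0.2493], [0.0127, 0.1777, 0.984, 1.2499], [0.0, 0.0, 0.0, 1.0]]
```

View pics/w4.png

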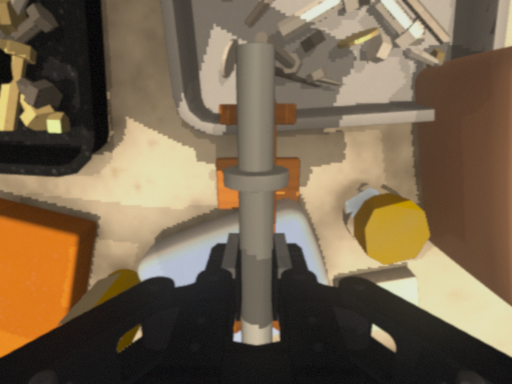

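View pics/c7.png

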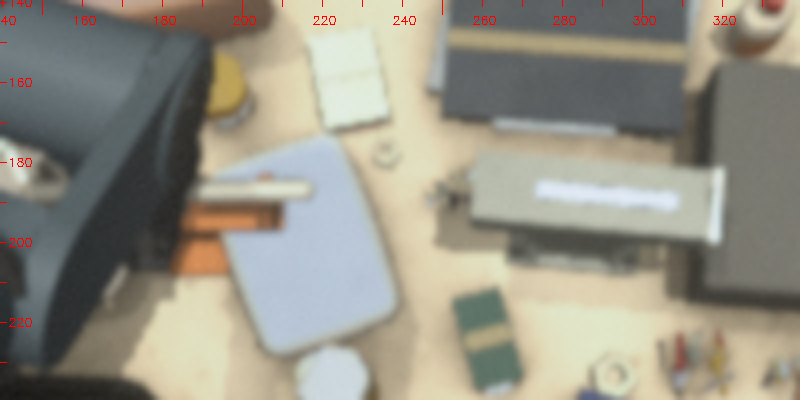

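```bash
python3 - <<'E'
from h import *
crop('top0',248,170,328,210,10,'c8'); crop('scene0',240,125,320,195,9,'c9')
E
```

```text
(no output)
```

View pics/c8.png

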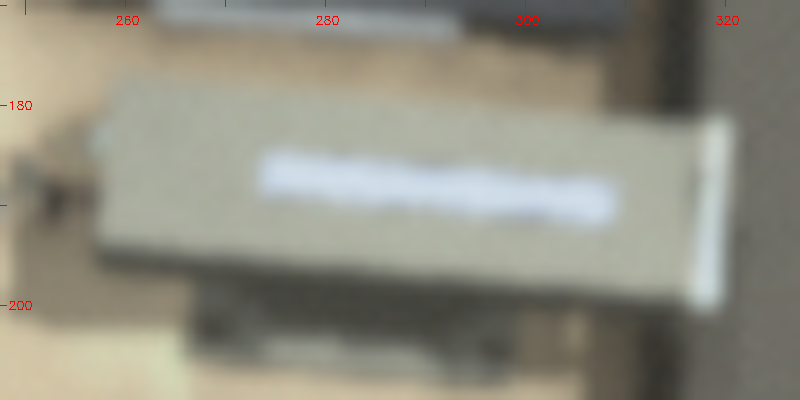

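View pics/c9.png

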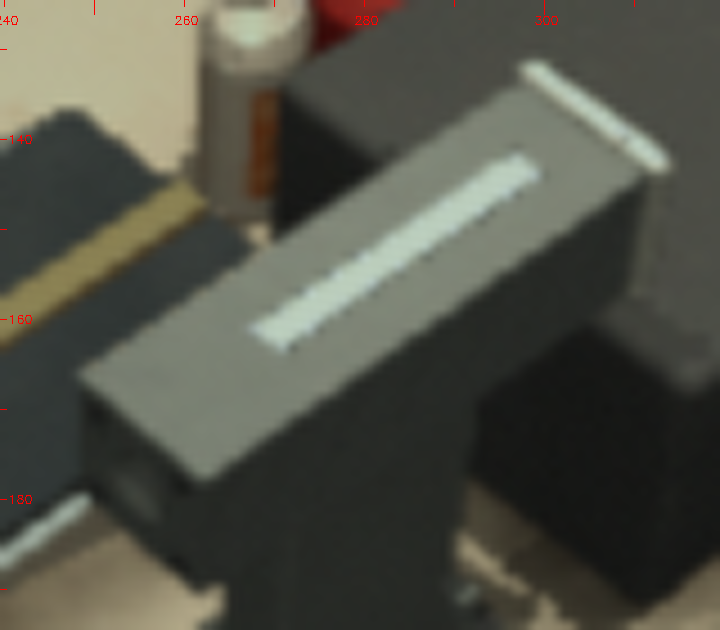

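```bash
cat > edge.py <<'E'
from h import *
def edge(s,a,b,half=3,skip=.1):
    g=cv2.cvtColor(s["frame"],cv2.COLOR_RGB2GRAY).astype(float); g=cv2.GaussianBlur(g,(0,0),.7)
    a=np.array(a,float);b=np.array(b,float);t=(b-a)/np.linalg.norm(b-a);n=np.array([-t[1],t[0]])
    pts=[];o=np.arange(-half,half+.01,.25)
    for u in np.linspace(skip,1-skip,60):
        c=a+(b-a)*u; P=(c+o[:,None]*n).astype(np.float32)
        v=cv2.remap(g.astype(np.float32),P[None,:,0],P[None,:,1],cv2.INTER_LINEAR)[0]
        d=np.abs(np.gradient(v)); d=d*(d>.5*d.max()); pts.append(c+n*(d*o).sum()/d.sum())
    pts=np.array(pts); vx,vy,x0,y0=cv2.fitLine(pts.astype(np.float32),cv2.DIST_HUBER,0,.01,.01).ravel()
    d=np.array([vx,vy]);p=np.array([x0,y0]); d*=np.sign(d@t)
    r=(pts-p)@np.array([-d[1],d[0]]); 
    return p+d*((a-p)@d),p+d*((b-p)@d),r.std()
def wl(s,a,b,z,half=3,skip=.1):
    A,B,sd=edge(s,a,b,half,skip); P,Q=atz(s,A,z),atz(s,B,z); yaw=np.arctan2(*(Q-P)[[1,0]])
    print("img",A.round(2),B.round(2),"sd %.2f"%sd,"W",P.round(4),Q.round(4),"yaw %.4f"%yaw); return P,Q
if __name__=="__main__":
    T=load("top0");S=load("scene0")
    print("top cam"); wl(T,(259,178),(314,181.8),.172); wl(T,(259,194.5),(314,199),.172); wl(T,(257.5,178),(257.5,195),.172,3,.2)
    print("scene"); wl(S,(249,166),(297,134),.172); wl(S,(263,178),(310,144.5),.172); wl(S,(248.5,166),(262.5,178),.172,2,.15)
E
python3 edge.py
```

```text
top cam
img [259.35 175.17] [313.98 181.94] sd 0.20 W [ 0.584  -0.2641  0.172 ] [ 0.5659 -0.4029  0.172 ] yaw -1.7003
img [259.01 194.33] [314.   199.04] sd 0.15 W [ 0.5345 -0.2629  0.172 ] [ 0.5219 -0.4017  0.172 ] yaw -1.6616
img [256.53 178.09] [258.1  194.94] sd 0.19 W [ 0.5764 -0.2569  0.172 ] [ 0.5329 -0.2606  0.172 ] yaw -3.0559
scene
img [248.63 165.43] [296.87 133.81] sd 0.36 W [ 0.5786 -0.264   0.172 ] [ 0.5639 -0.4096  0.172 ] yaw -1.6711
img [262.75 177.64] [310.19 144.77] sd 0.08 W [ 0.534  -0.2594  0.172 ] [ 0.5203 -0.4026  0.172 ] yaw -1.6663
img [248.22 166.33] [262.29 178.25] sd 0.06 W [ 0.5775 -0.2615  0.172 ] [ 0.5336 -0.2575  0.172 ] yaw 3.0496
```

>>> {"op": "servo_tool", "data": {"motion": [[-10,2,0,0,0,0.02,-1],[-20,2,0,0,0,0.02,-1],[-20,1,0,0,0,0.02,-1],[-20,1,0,0,0,0.02,-1],[-8,1,1,0,0,0.02,-1],[0,0,0,0,0,0,-1],[0,0,0,0,0,0,-1]]}}

```text
t: 6.12
tcp_pos: [0.5579, -0.1465, 0.1272]
tool_rot: [0.743, 0.669, -0.002, -0.005]
force: [0.1, 0.3, -2.4]
finger_gap: 0.144
```

```bash
python3 st.py ".5661,-.1515,.131,-.094"
```

```text
{'t': 6.1167, 'tcp_pos': [0.5579, -0.1465, 0.1272], 'tool_rot': [0.7432, 0.669, -0.0024, -0.0051], 'force': [0.0777, 0.2562, -2.4184], 'ft_torque': [0.04, 0.0392, 0.0141], 'finger_gap': 0.1444}
need [-4.1, 8.7, -3.9, -0.011, -0.003, -0.011]
```

>>> {"op": "servo_tool", "data": {"motion": [[-1,5,-2,-0.006,-0.002,-0.006,-1],[-1,4,-2,-0.005,-0.001,-0.005,-1],[0,0,0,0,0,0,-1],[0,0,0,0,0,0,-1]]}}

```text
t: 6.45
tcp_pos: [0.5667, -0.1468, 0.1306]
tool_rot: [0.738, 0.674, 0.0, -0.001]
force: [0.2, 0.3, -2.5]
finger_gap: 0.146
```

```bash
python3 st.py ".5661,-.1515,.131,-.094"; python3 snap.py scene s5 >/dev/null; python3 snap.py top t5 >/dev/null; python3 -c "
from h import *
crop('t5',188,160,328,220,5.6,'c10');crop('s5',170,120,330,230,5,'c11')"
```

```text
{'t': 6.45, 'tcp_pos': [0.5667, -0.1468, 0.1306], 'tool_rot': [0.7385, 0.6743, 0.0003, -0.0012], 'force': [0.1565, 0.2586, -2.5078], 'ft_torque': [-0.0162, -0.0063, 0.0046], 'finger_gap': 0.1456}
need [-4.7, -0.2, -0.4, -0.001, -0.002, 0.003]
```

View pics/c10.png

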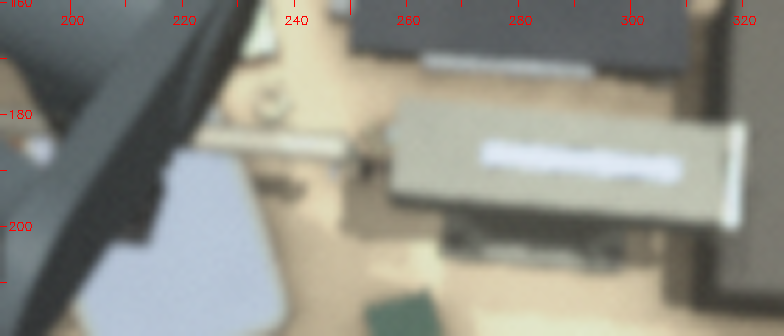

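View pics/c11.png

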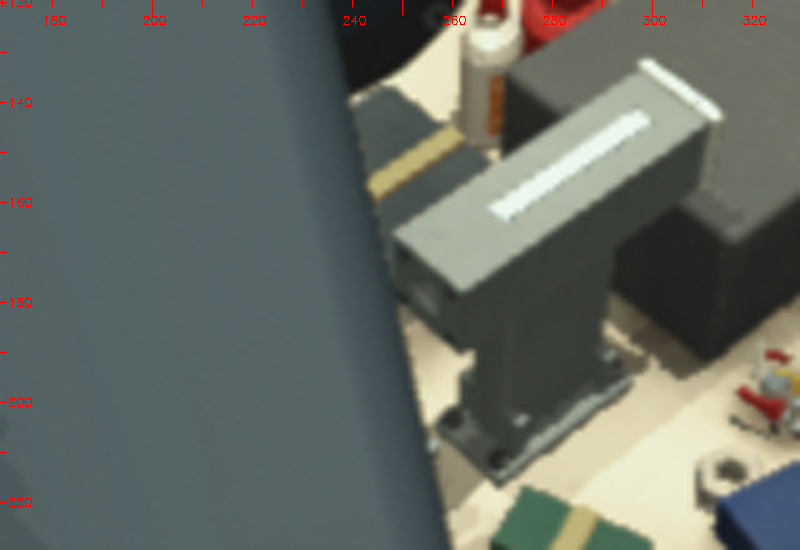

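```bash
python3 snap.py wrist w5; python3 - <<'E'
from plan import *
from edge import wl,edge
T=load("t5")
print("pin edges z=.157?"); wl(T,(224,182.2),(246,184.2),.15,2);wl(T,(224,186.5),(246,188.2),.15,2)
print("tip",atz(T,(250,186.7),.15))
s=manip.sense();R=Rn.from_quat(s["tool_rot"]).as_matrix();g=s["tcp_pos"]-.019*R[:,2]
d=-R[:,0];print("grasp",g,"dir",d, "tip pred",g+.0935*d)
W=load("w5")
for lab,a in (("tail",-.05),("collarback",-.006),("collar",0)):
    for dz in (0,.003): print(lab,dz,proj(W,g+d*(a-.0365)+[0,0,dz]).round(1), proj(W,g+d*(a-.0365)+[.007,0,dz]).round(1))
crop("w5",200,0,320,240,3,"c12")
E
```

```text
{'t': 6.6, 'q': [-0.4454, 0.6068, 1.6227, 0.0017, 0.9142, -0.3553], 'tcp_pos': [0.5666, -0.147, 0.1306], 'tool_rot': [0.7386, 0.6741, 0.0003, -0.0012], 'force': [0.1434, -0.1755, -1.3442], 'ft_torque': [-0.0173, 0.0289, -0.0225], 'finger_gap': 0.1443}
[[0.996, 0.0861, 0.0254, 0.5739], [-0.0898, 0.9607, 0.2627, -0.0798], [-0.0018, -0.2639, 0.9645, 0.2739], [0.0, 0.0, 0.0, 1.0]]
pin edges z=.157?
img [224.   182.18] [245.97 184.44] sd 0.20 W [ 0.5706 -0.1728  0.15  ] [ 0.5644 -0.2296  0.15  ] yaw -1.6792
img [224.  186.5] [246.   186.53] sd 0.31 W [ 0.5592 -0.1729  0.15  ] [ 0.5589 -0.2297  0.15  ] yaw -1.5755
tip [ 0.55843951 -0.24002155  0.15      ]
grasp [ 0.56657667 -0.14704286  0.14956612] dir [-0.09104357 -0.99584493 -0.00198397] tip pred [ 0.55806409 -0.24015436  0.14938062]
tail 0 [[253.6  49.8]] [[273.4  47.8]]
tail 0.003 [[253.5  48.3]] [[273.8  46.4]]
collarback 0 [[253.7 172.3]] [[271.7 170.7]]
collarback 0.003 [[253.6 173.9]] [[272.  172.3]]
collar 0 [[253.7 187.3]] [[271.4 185.8]]
collar 0.003 [[253.6 189.2]] [[271.8 187.6]]
```

View pics/c12.png

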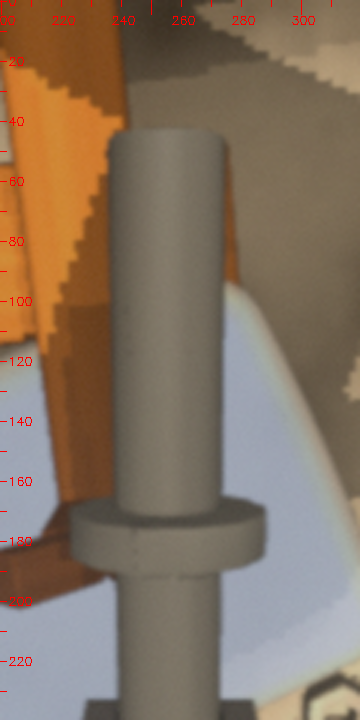

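>>> {"op": "servo_tool", "data": {"motion": [[-5,0,0,0,0,0,-1],[-5,0,0,0,0,0,-1],[-5,0,0,0,0,0,-1],[-1,0,0,0,0,0,-1]]}}

```text
t: 6.93
tcp_pos: [0.5647, -0.1634, 0.1306]
tool_rot: [0.738, 0.675, 0.0, -0.001]
force: [0.2, 0.5, -2.5]
finger_gap: 0.148
```

```bash
cat > ax.py <<'E'
import sys
from plan import *
# deviation of grasp point from bore axis
m=np.array([.5558,-.260,.150]);yaw=-1.665;d=np.array([np.cos(yaw),np.sin(yaw),0]);l=np.array([-d[1],d[0],0])
s=manip.sense();R=Rn.from_quat(s["tool_rot"]);g=s["tcp_pos"]-.019*R.as_matrix()[:,2]
e=g-m; off=float(sys.argv[1]) if len(sys.argv)>1 else .094
rv=(R.inv()*down(yaw+np.pi/2)).as_rotvec()
print("t %.2f tip depth %.1f mm; lateral %.2f up %.2f; rot need %s"%(s["t"],1e3*(e@d+off),1e3*e@l,1e3*e[2],rv.round(4)))
print("F axial %.2f lat %.2f up %.2f"%(s["force"]@d,s["force"]@l,s["force"][2]),"M",(s["ft_torque"]@np.stack([d,l,[0,0,1]],1)).round(3),"gap %.3f"%s["finger_gap"])
print("fix: tool dy %.1f dz %.1f"%(-1e3*e@l,1e3*e[2]))
E
python3 ax.py
```

```text
t 6.93 tip depth -3.0 mm; lateral -0.16 up -0.37; rot need [-0.0019 -0.0018  0.0051]
F axial -0.49 lat 0.13 up -2.48 M [ 0.057 -0.027  0.054] gap 0.148
fix: tool dy 0.2 dz -0.4
```

>>> {"op": "servo_tool", "data": {"motion": [[-3,0.1,-0.3,-0.001,-0.001,0.003,-1],[-3,0.1,-0.1,-0.001,-0.001,0.002,-1],[-3,0,0,0,0,0,-1],[-3,0,0,0,0,0,-1],[0,0,0,0,0,0,-1]]}}

```text
t: 7.35
tcp_pos: [0.5635, -0.178, 0.131]
tool_rot: [0.74, 0.672, -0.0, 0.0]
force: [0.7, -0.4, -3.4]
finger_gap: 0.145
```

```bash
python3 ax.py
```

```text
t 7.35 tip depth 11.6 mm; lateral -0.08 up 0.04; rot need [ 0.0004  0.0005 -0.0023]
F axial 0.36 lat 0.78 up -3.36 M [0.036 0.013 0.085] gap 0.145
fix: tool dy 0.1 dz 0.0
```

>>> {"op": "servo_tool", "data": {"motion": [[-4,0,0,0,0,0,-1],[-4,0,0,0,0,0,-1],[-4,0,0,0,0,0,-1],[-4,0,0,0,0,0,-1],[0,0,0,0,0,0,-1]]}}

```text
t: 7.77
tcp_pos: [0.5618, -0.1955, 0.131]
tool_rot: [0.74, 0.672, -0.0, 0.0]
force: [0.1, -0.5, -2.0]
finger_gap: 0.146
```

```bash
python3 ax.py;python3 snap.py top t6 >/dev/null; python3 -c "
from h import *
crop('t6',188,160,328,220,5.6,'c13')"
```

```text
t 7.77 tip depth 29.3 mm; lateral -0.12 up -0.02; rot need [ 0.0004  0.0006 -0.0021]
F axial 0.46 lat 0.11 up -2.02 M [0.065 0.043 0.012] gap 0.146
fix: tool dy 0.1 dz -0.0
```

View pics/c13.png

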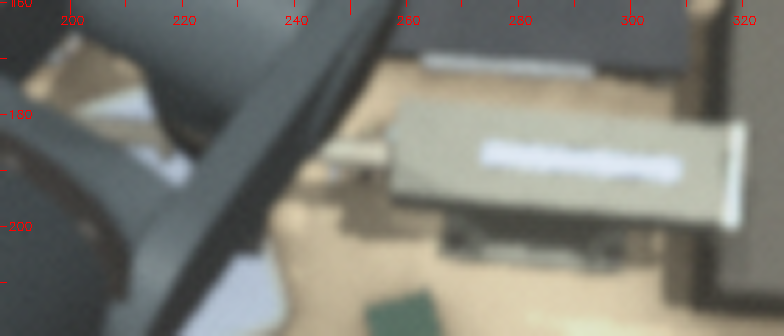

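>>> {"op": "servo_tool", "data": {"motion": [[-4,0,0,0,0,0,-1],[-4,0,0,0,0,0,-1],[-4,0,0,0,0,0,-1],[-4,0,0,0,0,0,-1],[0,0,0,0,0,0,-1]]}}

```text
t: 8.23
tcp_pos: [0.56, -0.2124, 0.1309]
tool_rot: [0.74, 0.672, -0.0, -0.0]
force: [0.2, 0.7, -2.1]
finger_gap: 0.14
```

```bash
python3 ax.py
```

```text
t 8.23 tip depth 46.2 mm; lateral -0.34 up -0.11; rot need [-0.0001  0.     -0.0016]
F axial -0.75 lat 0.16 up -2.13 M [-0.002  0.013  0.023] gap 0.140
fix: tool dy 0.3 dz -0.1
```

>>> {"op": "servo_tool", "data": {"motion": [[-4,0.2,-0.1,0,0,0,-1],[-4,0.1,0,0,0,0,-1],[-4,0,0,0,0,0,-1],[-2,0,0,0,0,0,-1],[0,0,0,0,0,0,-1]]}}

```text
t: 8.65
tcp_pos: [0.5587, -0.2282, 0.131]
tool_rot: [0.74, 0.672, -0.0, 0.0]
force: [0.3, 0.2, -2.5]
finger_gap: 0.143
```

```bash
python3 ax.py; python3 snap.py wrist w7;python3 snap.py top t7 >/dev/null; python3 -c "
from h import *
crop('t7',188,160,328,220,5.6,'c14')"
```

```text
t 8.65 tip depth 62.1 mm; lateral -0.06 up -0.02; rot need [-0.0001  0.0001 -0.0021]
F axial -0.22 lat 0.32 up -2.53 M [ 0.019 -0.012 -0.001] gap 0.143
fix: tool dy 0.1 dz -0.0
{'t': 8.7, 'q': [-0.5724, 0.6255, 1.5764, -0.0, 0.9399, -0.4762], 'tcp_pos': [0.5587, -0.228, 0.1309], 'tool_rot': [0.7403, 0.6723, -0.0, -0.0001], 'force': [-0.0499, -0.1585, -3.172], 'ft_torque': [-0.0489, 0.0382, 0.0134], 'finger_gap': 0.1395}
[[0.9955, 0.0915, 0.0259, 0.5662], [-0.0951, 0.9597, 0.2646, -0.1608], [-0.0007, -0.2659, 0.964, 0.2741], [0.0, 0.0, 0.0, 1.0]]
```

View pics/w7.png

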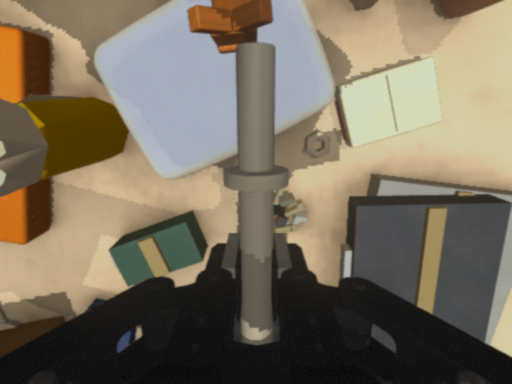

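View pics/c14.png

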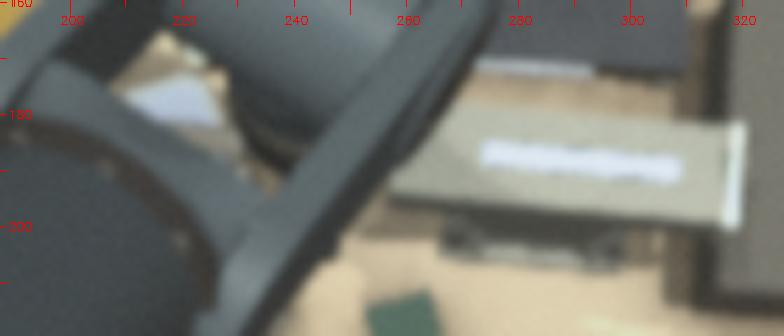

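>>> {"op": "servo_tool", "data": {"motion": [[0,0,0,0,0,0,-0.6],[0,0,0,0,0,0,-0.3],[0,0,0,0,0,0,0],[0,0,0,0,0,0,1],[0,0,0,0,0,0,1],[0,0,0,0,0,0,1],[0,0,0,0,0,0,1],[0,0,0,0,0,0,1]]}}

```text
t: 9.42
tcp_pos: [0.5604, -0.2276, 0.1332]
tool_rot: [0.74, 0.673, 0.001, 0.002]
force: [-0.6, -0.2, 0.0]
finger_gap: 1.002
```

```bash
python3 ax.py; python3 snap.py wrist w8
```

```text
t 9.42 tip depth 61.3 mm; lateral 1.42 up 2.19; rot need [ 0.004   0.0015 -0.0007]
F axial 0.21 lat -0.62 up 0.00 M [-0.007  0.033 -0.031] gap 1.002
fix: tool dy -1.4 dz 2.2
{'t': 9.4667, 'q': [-0.5706, 0.6225, 1.5748, 0.0006, 0.9402, -0.476], 'tcp_pos': [0.5603, -0.2276, 0.1331], 'tool_rot': [0.7398, 0.6728, 0.0008, 0.0019], 'force': [0.3057, 0.2574, -0.5567], 'ft_torque': [-0.0565, -0.004, -0.0099], 'finger_gap': 0.9971}
[[0.9956, 0.0911, 0.0218, 0.5671], [-0.0937, 0.9593, 0.2664, -0.16], [0.0033, -0.2673, 0.9636, 0.2762], [0.0, 0.0, 0.0, 1.0]]
```

View pics/w8.png

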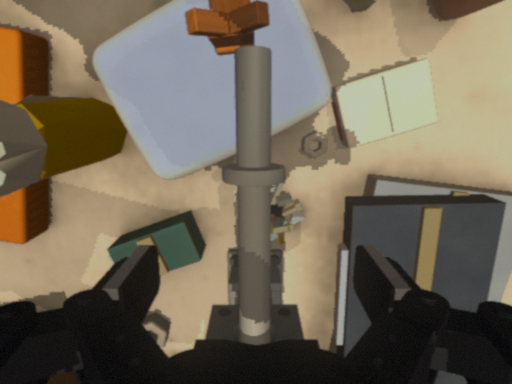

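>>> {"op": "servo_tool", "data": {"motion": [[10,0,0,0,0,0,1],[15,0,0,0,0,0,1],[15,-1,0,0,0,0,1],[15,-1,0,0,0,0,1],[5,0,0,0,0,0,1],[0,0,0,0,0,0,1],[0,0,0,0,0,0,1]]}}

```text
t: 10.05
tcp_pos: [0.5635, -0.1588, 0.1328]
tool_rot: [0.739, 0.674, 0.001, 0.001]
force: [0.0, 0.8, -0.5]
finger_gap: 0.996
```

```bash
python3 ax.py 0.097; python3 snap.py wrist w9; python3 snap.py scene s9 >/dev/null;python3 snap.py top t9 >/dev/null;python3 -c "
from h import *
crop('t9',188,160,328,220,5.6,'c14');crop('s9',170,120,330,230,5,'c15')"
```

```text
t 10.05 tip depth -4.5 mm; lateral -1.86 up 1.76; rot need [0.0022 0.     0.0014]
F axial -0.80 lat -0.04 up -0.54 M [-0.009  0.006 -0.002] gap 0.996
fix: tool dy 1.9 dz 1.8
{'t': 10.1, 'q': [-0.4661, 0.6026, 1.6236, 0.0012, 0.9134, -0.3736], 'tcp_pos': [0.5635, -0.1589, 0.1327], 'tool_rot': [0.7393, 0.6734, 0.0008, 0.0008], 'force': [-0.0804, -0.0495, 0.208], 'ft_torque': [0.0247, 0.0138, 0.0113], 'finger_gap': 1.0012}
[[0.9958, 0.0888, 0.0228, 0.5704], [-0.0917, 0.9599, 0.2649, -0.0914], [0.0016, -0.2658, 0.964, 0.2759], [0.0, 0.0, 0.0, 1.0]]
```

View pics/w9.png

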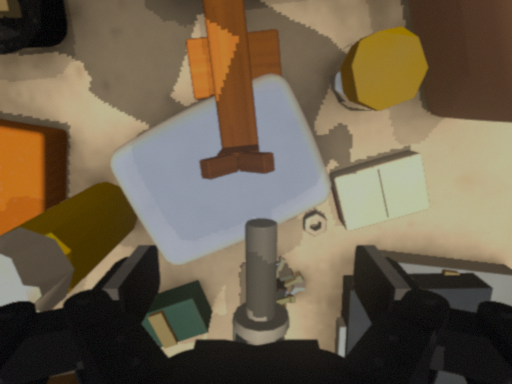

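View pics/c14.png

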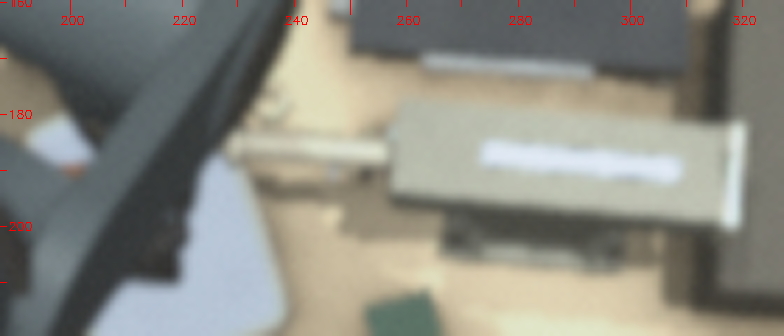

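View pics/c15.png

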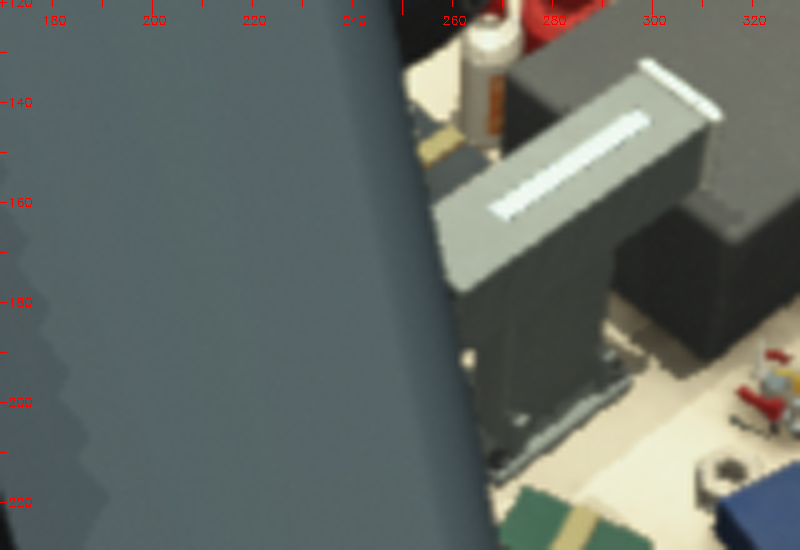

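```bash
python3 -c "
from h import *
ims=[]
for n,b in (('w7',(225,25,290,200)),('w8',(225,25,290,200))):
    crop(n,*b,4,'tmp'); ims.append(cv2.imread('pics/tmp.png')[:600])
ims.append(None)
crop('w9',225,205,295,350,4,'tmp'); ims[2]=cv2.imread('pics/tmp.png'); ims[2]=cv2.copyMakeBorder(ims[2],0,600-ims[2].shape[0],0,0,cv2.BORDER_CONSTANT)
cv2.imwrite('pics/c16.png',np.hstack(ims))
"
```

```text
(no output)
```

View pics/c16.png

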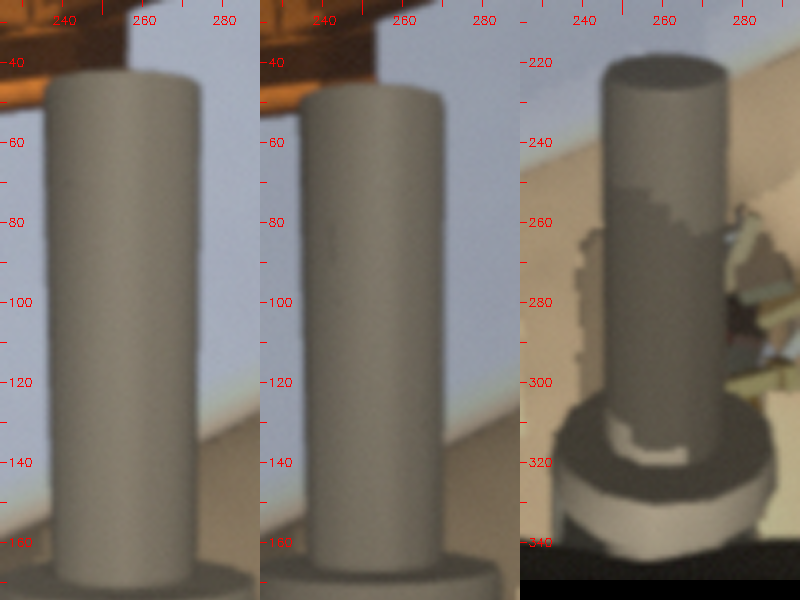

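```bash
cat > fit9.py <<'E'
from h import *
from scipy.optimize import least_squares
m=np.array([.5558,-.260,.150]);yaw=-1.665;d=np.array([np.cos(yaw),np.sin(yaw),0])
def pt(p,a,r): # p: tip depth at(mm), z of axis at tail grip(mm rel bore), tilt(rad, tail low +)
    dep,z,th=p[0]/1e3,p[1]/1e3,p[2]
    ax=np.cos(th)*d+np.array([0,0,np.sin(th)]);n=np.array([0,0,np.cos(th)])-np.sin(th)*d
    # collar origin so that tail grip a=-.028 is at height z, along
    o=m+d*(dep-.130)+np.array([0,0,z]); return o+ax*(a+.028)+n*r-d*.028
def run(n,feats,fix=None):
    s=load(n)
    def f(p):
        if fix is not None: p=[p[0],p[1],fix]
        return [proj(s,pt(p,a,r))[0,1]-v for a,r,v in feats]
    r=least_squares(f,[61,-4,.03]); print(n,r.x.round(3),np.round(r.fun,1))
F7=[(-.05,.007,42.3),(-.006,.007,171.5)]
F8=[(-.05,.007,45.5),(-.006,.007,168)]
F9=[(-.05,.007,227),(-.05,-.007,218.3),(-.006,.007,320.8),(-.006,.013,330),(0,.013,344.3)]
run("w7",F7,0);run("w8",F8,.036);run("w9",F9);run("w9",F9,.036)
E
python3 fit9.py
```

```text
w7 [ 6.017e+01 -1.429e+00  3.000e-02] [ 0. -0.]
w8 [ 5.9464e+01 -5.8540e+00  3.0000e-02] [ 0. -0.]
w9 [60.481 -6.966  0.072] [-0.  -0.3  1.4  0.3 -1.4]
w9 [ 5.9802e+01 -5.8390e+00  3.0000e-02] [ 0.6 -0.9  1.1  0.6 -1.5]
```

>>> {"op": "servo_tool", "data": {"motion": [[-2,1,3,0.001,0,0,1],[-1,1,3,0.001,0,0,1],[0,0,0,0,0,0,1],[0,0,0,0,0,0,1]]}}

```text
t: 10.53
tcp_pos: [0.566, -0.1662, 0.1261]
tool_rot: [0.741, 0.672, 0.0, 0.001]
force: [0.1, -0.1, -0.4]
finger_gap: 0.998
```

```bash
python3 ax.py 0.098
```

```text
t 10.53 tip depth 3.6 mm; lateral 1.32 up -4.85; rot need [ 0.0018  0.0013 -0.0033]
F axial 0.05 lat 0.12 up -0.38 M [0.01  0.033 0.037] gap 0.998
fix: tool dy -1.3 dz -4.9
```

>>> {"op": "servo_tool", "data": {"motion": [[2,-0.8,0,0.001,0.001,-0.002,1],[0,0,0,0,0,0,1],[0,0,0,0,0,0,1]]}}

```text
t: 10.78
tcp_pos: [0.5652, -0.1648, 0.1257]
tool_rot: [0.74, 0.672, 0.0, 0.0]
force: [0.7, -0.4, 0.0]
finger_gap: 1.0
```

```bash
python3 ax.py 0.098
```

```text
t 10.78 tip depth 2.4 mm; lateral 0.36 up -5.28; rot need [ 0.0001  0.     -0.0025]
F axial 0.34 lat 0.77 up 0.05 M [-0.009  0.048 -0.002] gap 1.000
fix: tool dy -0.4 dz -5.3
```

>>> {"op": "servo_tool", "data": {"motion": [[1.5,-0.4,-0.7,0,0,-0.002,-1],[0,0,0,0,0,0,-1],[0,0,0,0,0,0,-1],[0,0,0,0,0,0,-1],[0,0,0,0,0,0,-1],[0,0,0,0,0,0,-1],[0,0,0,0,0,0,-1]], "grip_force": 45}}

```text
t: 11.37
tcp_pos: [0.5651, -0.1629, 0.1269]
tool_rot: [0.74, 0.673, 0.0, 0.0]
force: [-0.5, 0.2, -0.5]
finger_gap: 0.144
```

```bash
python3 ax.py 0.098
```

```text
t 11.37 tip depth 0.4 mm; lateral 0.09 up -4.08; rot need [0.001  0.0002 0.0001]
F axial -0.15 lat -0.49 up -0.47 M [ 0.014 -0.046 -0.005] gap 0.144
fix: tool dy -0.1 dz -4.1
```

>>> {"op": "servo_tool", "data": {"motion": [[0,0,-1,0,0.009,0,-1],[0,0,-1,0,0.009,0,-1],[0,0,-1,0,0.009,0,-1],[0,0,-0.5,0,0.005,0,-1],[0,0,0,0,0,0,-1]]}}

```text
t: 11.78
tcp_pos: [0.5651, -0.1624, 0.1305]
tool_rot: [0.739, 0.673, 0.014, -0.012]
force: [1.1, 0.7, -0.5]
finger_gap: 0.146
```

```bash
python3 ax.py 0.098
```

```text
t 11.78 tip depth 0.7 mm; lateral 0.04 up -0.54; rot need [ 0.0007 -0.0362  0.0003]
F axial -0.75 lat 1.03 up -0.46 M [0.09  0.073 0.053] gap 0.146
fix: tool dy -0.0 dz -0.5
```

>>> {"op": "servo_tool", "data": {"motion": [[0,0,-0.6,0,0,0,-1],[0,0,0,0,0,0,-1],[0,0,0,0,0,0,-1]]}}

```text
t: 12.03
tcp_pos: [0.5651, -0.1624, 0.131]
tool_rot: [0.74, 0.673, 0.014, -0.012]
force: [1.2, 0.3, -1.6]
finger_gap: 0.147
```

```bash
python3 ax.py 0.098; python3 snap.py wrist w10; python3 snap.py top t10 >/dev/null;python3 -c "
from h import *
crop('t10',188,160,328,220,5.6,'c17');crop('w10',200,200,320,384,3,'c18')"
```

```text
t 12.03 tip depth 0.7 mm; lateral 0.02 up -0.06; rot need [ 0.0007 -0.0367 -0.    ]
F axial -0.45 lat 1.12 up -1.65 M [0.099 0.017 0.05 ] gap 0.147
fix: tool dy -0.0 dz -0.1
{'t': 12.0833, 'q': [-0.4874, 0.6108, 1.6121, 0.0425, 0.9325, -0.4188], 'tcp_pos': [0.5651, -0.1624, 0.131], 'tool_rot': [0.7395, 0.6729, 0.0138, -0.0121], 'force': [0.7776, 0.6105, -0.6756], 'ft_torque': [0.0383, -0.0947, 0.0662], 'finger_gap': 0.141}
[[0.9957, 0.0906, 0.0213, 0.5717], [-0.0931, 0.9689, 0.2293, -0.1003], [0.0001, -0.2303, 0.9731, 0.2765], [0.0, 0.0, 0.0, 1.0]]
```

View pics/c17.png

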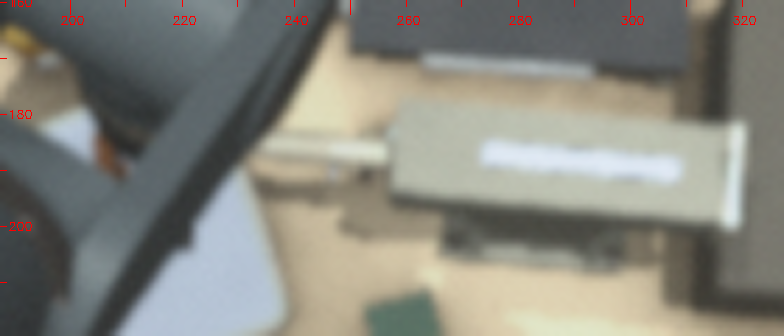

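View pics/w10.png

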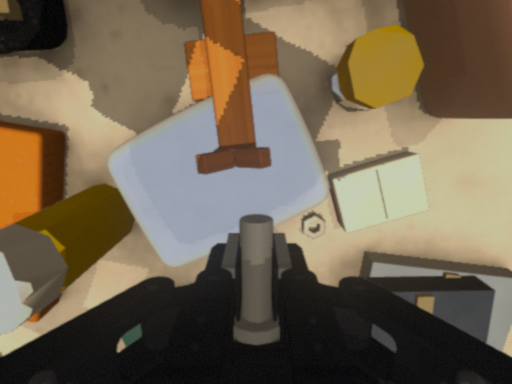

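>>> {"op": "servo_tool", "data": {"motion": [[-2,0,0,0,0,0,-1],[-2,0,0,0,0,0,-1],[-2,0,0,0,0,0,-1],[0,0,0,0,0,0,-1]]}}

```text
t: 12.47
tcp_pos: [0.5643, -0.168, 0.1306]
tool_rot: [0.739, 0.673, 0.014, -0.013]
force: [-0.1, -0.2, -1.2]
finger_gap: 0.144
```

```bash
python3 ax.py 0.1573
```

```text
t 12.47 tip depth 65.6 mm; lateral -0.21 up -0.37; rot need [-0.0001 -0.0378  0.0004]
F axial 0.17 lat -0.07 up -1.21 M [0.094 0.01  0.049] gap 0.144
fix: tool dy 0.2 dz -0.4
```

>>> {"op": "servo_tool", "data": {"motion": [[-2,0.1,-0.3,0,0,0,-1],[-2,0.1,-0.2,0,0,0,-1],[-2,0,-0.1,0,0,0,-1],[0,0,0,0,0,0,-1]]}}

```text
t: 12.8
tcp_pos: [0.5637, -0.1746, 0.131]
tool_rot: [0.739, 0.673, 0.014, -0.013]
force: [0.9, 0.4, -0.3]
finger_gap: 0.145
```

```bash
python3 ax.py 0.1573
```

```text
t 12.80 tip depth 72.3 mm; lateral -0.16 up -0.01; rot need [-0.0004 -0.0382  0.0001]
F axial -0.49 lat 0.89 up -0.28 M [0.083 0.139 0.035] gap 0.145
fix: tool dy 0.2 dz -0.0
```

>>> {"op": "servo_tool", "data": {"motion": [[-2,0,-0.1,0,0,0,-1],[-2,0,-0.1,0,0,0,-1],[-2,0,-0.1,0,0,0,-1],[0,0,0,0,0,0,-1]]}}

```text
t: 13.13
tcp_pos: [0.5631, -0.1813, 0.1311]
tool_rot: [0.74, 0.673, 0.014, -0.013]
force: [0.5, 0.0, -0.8]
finger_gap: 0.149
```

```bash
python3 ax.py 0.1573
```

```text
t 13.13 tip depth 79.0 mm; lateral -0.10 up 0.11; rot need [-0.0003 -0.0383 -0.0001]
F axial -0.10 lat 0.52 up -0.80 M [-0.024  0.04   0.022] gap 0.149
fix: tool dy 0.1 dz 0.1
```

>>> {"op": "servo_tool", "data": {"motion": [[-2,0,-0.1,0,0,0,-1],[-2,0,-0.1,0,0,0,-1],[-2,0,0,0,0,0,-1],[0,0,0,0,0,0,-1]]}}

```text
t: 13.47
tcp_pos: [0.5626, -0.1879, 0.1311]
tool_rot: [0.74, 0.673, 0.014, -0.013]
force: [-0.6, -0.0, -1.0]
finger_gap: 0.147
```

```bash
python3 ax.py 0.1573
```

```text
t 13.47 tip depth 85.6 mm; lateral -0.05 up 0.13; rot need [-0.0002 -0.0384 -0.0003]
F axial 0.09 lat -0.58 up -1.03 M [ 0.018  0.086 -0.004] gap 0.147
fix: tool dy 0.1 dz 0.1
```

>>> {"op": "servo_tool", "data": {"motion": [[-2,0,-0.1,0,0,0,-1],[-2,0,0,0,0,0,-1],[-2,0,0,0,0,0,-1]]}}

```text
t: 13.72
tcp_pos: [0.562, -0.1933, 0.1311]
tool_rot: [0.74, 0.673, 0.015, -0.014]
force: [2.8, 7.5, 1.2]
finger_gap: 0.147
```

```bash
python3 ax.py 0.1573
```

```text
t 13.72 tip depth 91.1 mm; lateral -0.13 up 0.08; rot need [-0.0003 -0.0403 -0.0005]
F axial -7.69 lat 2.11 up 1.22 M [0.258 1.312 0.078] gap 0.147
fix: tool dy 0.1 dz 0.1
```

>>> {"op": "servo_tool", "data": {"motion": [[-2,0,0,0,0,0,-1],[-2,0,0,0,0,0,-1]]}}

```text
t: 13.88
tcp_pos: [0.5619, -0.1932, 0.1311]
tool_rot: [0.74, 0.672, 0.018, -0.017]
force: [2.9, 7.8, 1.8]
finger_gap: 0.146
```

```bash
python3 ax.py 0.1573
```

```text
t 13.88 tip depth 91.2 mm; lateral -0.17 up 0.05; rot need [-0.0006 -0.049  -0.0025]
F axial -8.01 lat 2.20 up 1.82 M [0.298 1.131 0.108] gap 0.146
fix: tool dy 0.2 dz 0.0
```

>>> {"op": "servo_tool", "data": {"motion": [[-3,0.1,0,0,-0.01,-0.002,-1],[-3,0.1,0,0,-0.005,0,-1]]}}

```text
t: 14.05
tcp_pos: [0.5619, -0.1935, 0.131]
tool_rot: [0.74, 0.672, 0.016, -0.016]
force: [2.8, 10.3, 1.6]
finger_gap: 0.146
```

```bash
python3 ax.py 0.1573
```

```text
t 14.05 tip depth 91.4 mm; lateral -0.20 up 0.02; rot need [-0.0013 -0.0449 -0.0028]
F axial -10.47 lat 1.84 up 1.63 M [0.315 1.509 0.079] gap 0.146
fix: tool dy 0.2 dz 0.0
```

>>> {"op": "servo_tool", "data": {"motion": [[0,0.3,-0.3,0,-0.006,-0.003,-1],[0,0.2,-0.2,0,0,0,-1],[0,0,0,0,0,0,-1]]}}

```text
t: 14.3
tcp_pos: [0.562, -0.1933, 0.1314]
tool_rot: [0.739, 0.674, 0.013, -0.014]
force: [0.4, 1.8, -1.4]
finger_gap: 0.146
```

```bash
python3 ax.py 0.1573; python3 snap.py wrist w11;python3 snap.py top t11 >/dev/null;python3 -c "
from h import *
crop('t11',188,160,328,220,5.6,'c19');crop('w11',200,200,320,384,3,'c20')"
```

```text
t 14.30 tip depth 91.0 mm; lateral -0.09 up 0.35; rot need [-0.0025 -0.038   0.0018]
F axial -1.82 lat 0.24 up -1.42 M [ 0.076  0.148 -0.014] gap 0.146
fix: tool dy 0.1 dz 0.3
{'t': 14.35, 'q': [-0.5362, 0.6189, 1.5913, 0.0412, 0.9504, -0.4678], 'tcp_pos': [0.562, -0.1933, 0.1314], 'tool_rot': [0.739, 0.6735, 0.0133, -0.0138], 'force': [-0.5004, 1.9425, -0.5523], 'ft_torque': [0.1839, -0.0376, -0.0331], 'finger_gap': 0.1475}
[[0.9958, 0.0881, 0.0238, 0.569], [-0.0912, 0.9694, 0.2278, -0.1314], [-0.003, -0.229, 0.9734, 0.277], [0.0, 0.0, 0.0, 1.0]]
```

View pics/c19.png

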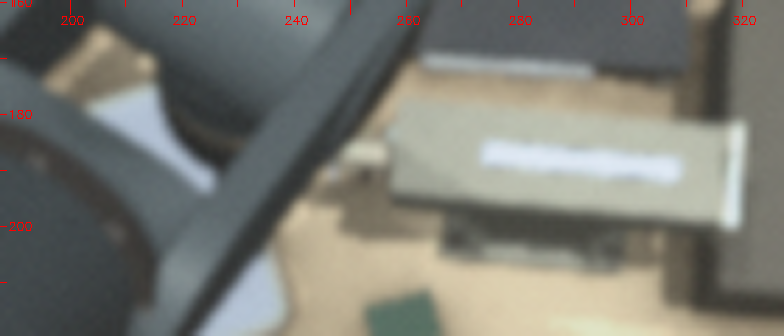

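View pics/c20.png

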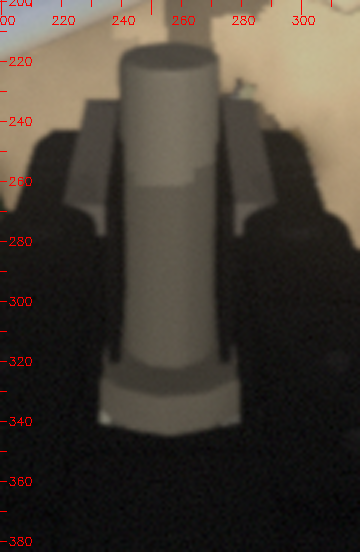

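>>> {"op": "servo_tool", "data": {"motion": [[-3,0.1,0,0,-0.003,0.001,-1],[-3,0.1,-0.1,0,-0.006,0.001,-1],[-4,0.1,-0.1,0,-0.006,0,-1]]}}

```text
t: 14.65
tcp_pos: [0.5616, -0.1951, 0.1313]
tool_rot: [0.741, 0.671, 0.014, -0.015]
force: [3.2, 10.5, 1.2]
finger_gap: 0.147
```

```bash
python3 ax.py 0.1573
```

```text
t 14.65 tip depth 92.9 mm; lateral -0.24 up 0.27; rot need [-0.0038 -0.0407 -0.0055]
F axial -10.76 lat 2.25 up 1.17 M [0.348 1.672 0.207] gap 0.147
fix: tool dy 0.2 dz 0.3
```

>>> {"op": "servo_tool", "data": {"motion": [[-4,0.4,-0.2,-0.002,-0.005,-0.004,-1],[-4,0.4,-0.1,-0.002,-0.005,-0.003,-1]]}}

```text
t: 14.82
tcp_pos: [0.5615, -0.1964, 0.1313]
tool_rot: [0.74, 0.673, 0.015, -0.015]
force: [3.0, 11.2, 2.7]
finger_gap: 0.142
```

```bash
python3 ax.py 0.1573
```

```text
t 14.82 tip depth 94.3 mm; lateral -0.27 up 0.27; rot need [-0.0018 -0.0433 -0.0009]
F axial -11.47 lat 1.94 up 2.69 M [0.235 1.84  0.024] gap 0.142
fix: tool dy 0.3 dz 0.3
```

>>> {"op": "servo_tool", "data": {"motion": [[0,0.3,-0.4,-0.001,-0.008,0,-1],[0,0.2,-0.2,0,-0.004,0,-1],[0,0,0,0,0,0,-1]]}}

```text
t: 15.07
tcp_pos: [0.5616, -0.1964, 0.1315]
tool_rot: [0.74, 0.673, 0.011, -0.011]
force: [0.6, 0.5, -3.2]
finger_gap: 0.149
```

```bash
python3 ax.py 0.1573
```

```text
t 15.07 tip depth 94.0 mm; lateral -0.17 up 0.52; rot need [-0.0018 -0.0308 -0.0005]
F axial -0.53 lat 0.55 up -3.18 M [0.009 0.163 0.007] gap 0.149
fix: tool dy 0.2 dz 0.5
```

>>> {"op": "servo_tool", "data": {"motion": [[-4,0.3,0,-0.001,-0.002,0,-1],[-4,0.3,-0.2,0,-0.006,0,-1],[-4,0.3,-0.2,0,-0.006,0,-1]]}}

```text
t: 15.32
tcp_pos: [0.5613, -0.2005, 0.1313]
tool_rot: [0.741, 0.671, 0.012, -0.013]
force: [3.5, 9.3, 0.4]
finger_gap: 0.146
```

```bash
python3 ax.py 0.1573
```

```text
t 15.32 tip depth 98.1 mm; lateral -0.04 up 0.32; rot need [-0.003  -0.0339 -0.0051]
F axial -9.55 lat 2.66 up 0.36 M [0.27  1.599 0.12 ] gap 0.146
fix: tool dy 0.0 dz 0.3
```

>>> {"op": "servo_tool", "data": {"motion": [[-3.5,0.5,-0.3,-0.002,-0.006,-0.004,-1],[-3.5,0.5,-0.3,-0.001,-0.005,-0.003,-1]]}}

```text
t: 15.48
tcp_pos: [0.5611, -0.2016, 0.1314]
tool_rot: [0.74, 0.673, 0.012, -0.013]
force: [2.5, 10.3, 1.3]
finger_gap: 0.145
```

```bash
python3 ax.py 0.1573
```

```text
t 15.48 tip depth 99.4 mm; lateral -0.14 up 0.35; rot need [-0.0028 -0.035  -0.001 ]
F axial -10.53 lat 1.51 up 1.29 M [ 0.166  1.548 -0.027] gap 0.145
fix: tool dy 0.1 dz 0.4
```

>>> {"op": "servo_tool", "data": {"motion": [[-3.5,0.6,-0.5,-0.002,-0.01,-0.001,-1],[-3.5,0.5,-0.4,-0.001,-0.008,-0.002,-1]]}}

```text
t: 15.65
tcp_pos: [0.5609, -0.2034, 0.1314]
tool_rot: [0.74, 0.673, 0.009, -0.01]
force: [2.1, 9.7, 0.1]
finger_gap: 0.147
```

```bash
python3 ax.py 0.1573
```

```text
t 15.65 tip depth 101.0 mm; lateral -0.20 up 0.42; rot need [-0.0027 -0.0276 -0.0006]
F axial -9.82 lat 1.18 up 0.13 M [ 0.155  1.558 -0.024] gap 0.147
fix: tool dy 0.2 dz 0.4
```

>>> {"op": "servo_tool", "data": {"motion": [[-3.5,0.6,-0.4,-0.002,-0.006,-0.001,-1],[-3.5,0.5,-0.4,-0.001,-0.005,-0.002,-1]]}}

```text
t: 15.82
tcp_pos: [0.5608, -0.2047, 0.1314]
tool_rot: [0.74, 0.673, 0.01, -0.01]
force: [1.9, 9.8, 0.8]
finger_gap: 0.143
```

```bash
python3 ax.py 0.1573
```

```text
t 15.82 tip depth 102.3 mm; lateral -0.21 up 0.40; rot need [-0.0025 -0.0282 -0.0005]
F axial -9.95 lat 0.97 up 0.81 M [ 0.201  1.613 -0.017] gap 0.143
fix: tool dy 0.2 dz 0.4
```

>>> {"op": "servo_tool", "data": {"motion": [[-4,0.6,-0.4,-0.002,-0.006,-0.001,-1],[-4,0.5,-0.4,-0.001,-0.006,-0.002,-1],[-4,0.5,-0.4,-0.001,-0.006,-0.001,-1]]}}

```text
t: 16.07
tcp_pos: [0.5605, -0.208, 0.1314]
tool_rot: [0.74, 0.673, 0.01, -0.01]
force: [3.1, 8.4, 0.2]
finger_gap: 0.144
```

```bash
python3 ax.py 0.1573
```

```text
t 16.07 tip depth 105.6 mm; lateral -0.14 up 0.43; rot need [-0.0025 -0.0281 -0.0008]
F axial -8.66 lat 2.28 up 0.16 M [0.226 1.548 0.094] gap 0.144
fix: tool dy 0.1 dz 0.4
```

Advancing steadily through the plunger drag (~9 N). Continue.

>>> {"op": "servo_tool", "data": {"motion": [[-4,0.6,-0.4,-0.002,-0.006,-0.001,-1],[-4,0.6,-0.4,-0.001,-0.006,-0.001,-1]]}}

```text
t: 16.23
tcp_pos: [0.5604, -0.2103, 0.1314]
tool_rot: [0.74, 0.672, 0.009, -0.01]
force: [2.3, 8.9, -0.5]
finger_gap: 0.144
```

```bash
python3 ax.py 0.1573
```

```text
t 16.23 tip depth 107.9 mm; lateral -0.05 up 0.39; rot need [-0.0025 -0.0278 -0.0015]
F axial -9.08 lat 1.49 up -0.48 M [0.241 1.545 0.03 ] gap 0.144
fix: tool dy 0.0 dz 0.4
```

>>> {"op": "servo_tool", "data": {"motion": [[-4,0.5,-0.4,-0.002,-0.006,-0.002,-1],[-4,0.5,-0.4,-0.001,-0.006,-0.002,-1]]}}

```text
t: 16.4
tcp_pos: [0.5601, -0.2123, 0.1314]
tool_rot: [0.74, 0.673, 0.01, -0.01]
force: [2.3, 9.6, 0.4]
finger_gap: 0.145
```

```bash
python3 ax.py 0.1573
```

```text
t 16.40 tip depth 109.9 mm; lateral -0.13 up 0.43; rot need [-0.0023 -0.0282 -0.0008]
F axial -9.72 lat 1.38 up 0.36 M [ 0.2    1.546 -0.03 ] gap 0.145
fix: tool dy 0.1 dz 0.4
```

>>> {"op": "servo_tool", "data": {"motion": [[-4,0.6,-0.4,-0.002,-0.006,-0.001,-1],[-4,0.6,-0.4,-0.001,-0.006,-0.001,-1]]}}

```text
t: 16.57
tcp_pos: [0.56, -0.2146, 0.1314]
tool_rot: [0.74, 0.672, 0.01, -0.01]
force: [1.6, 8.4, 0.7]
finger_gap: 0.144
```

```bash
python3 ax.py 0.1573
```

```text
t 16.57 tip depth 112.2 mm; lateral -0.05 up 0.40; rot need [-0.0023 -0.028  -0.0014]
F axial -8.51 lat 0.83 up 0.66 M [0.225 1.547 0.04 ] gap 0.144
fix: tool dy 0.0 dz 0.4
```

>>> {"op": "servo_tool", "data": {"motion": [[-4,0.5,-0.4,-0.002,-0.006,-0.001,-1],[-4,0.5,-0.4,-0.001,-0.006,-0.001,-1]]}}

```text
t: 16.73
tcp_pos: [0.5598, -0.2161, 0.1314]
tool_rot: [0.74, 0.672, 0.01, -0.011]
force: [3.2, 13.7, 1.6]
finger_gap: 0.145
```

```bash
python3 ax.py 0.1573
```

```text
t 16.73 tip depth 113.8 mm; lateral -0.07 up 0.40; rot need [-0.002  -0.0294 -0.0026]
F axial -13.94 lat 1.86 up 1.56 M [0.363 2.185 0.102] gap 0.145
fix: tool dy 0.1 dz 0.4
```

>>> {"op": "servo_tool", "data": {"motion": [[-4.5,0.5,-0.4,-0.002,-0.007,-0.002,-1],[-4.5,0.4,-0.4,-0.001,-0.006,-0.001,-1]]}}

```text
t: 16.9
tcp_pos: [0.5598, -0.216, 0.1314]
tool_rot: [0.741, 0.672, 0.012, -0.012]
force: [3.2, 14.5, 1.3]
finger_gap: 0.145
```

```bash
python3 ax.py 0.1573
```

```text
t 16.90 tip depth 113.8 mm; lateral -0.11 up 0.36; rot need [-0.0017 -0.0345 -0.0035]
F axial -14.72 lat 1.82 up 1.34 M [0.431 2.171 0.112] gap 0.145
fix: tool dy 0.1 dz 0.4
```

>>> {"op": "servo_tool", "data": {"motion": [[0,0.2,-0.1,-0.001,-0.006,-0.002,-1],[0,0,0,0,0,0,-1]]}}

```text
t: 17.07
tcp_pos: [0.5601, -0.2152, 0.1313]
tool_rot: [0.74, 0.673, 0.011, -0.01]
force: [-0.7, 0.9, -1.1]
finger_gap: 0.148
```

```bash
python3 ax.py 0.1573
```

```text
t 17.07 tip depth 112.9 mm; lateral 0.05 up 0.32; rot need [-0.001  -0.0294 -0.0009]
F axial -0.80 lat -0.82 up -1.05 M [-0.009  0.192  0.006] gap 0.148
fix: tool dy -0.1 dz 0.3
```

>>> {"op": "servo_tool", "data": {"motion": [[-3,0.4,-0.2,-0.001,-0.003,-0.001,-1],[-4.5,0.5,-0.4,-0.001,-0.007,-0.002,-1],[-5,0.5,-0.4,-0.001,-0.007,-0.002,-1]]}}

```text
t: 17.32
tcp_pos: [0.5598, -0.2161, 0.1312]
tool_rot: [0.74, 0.672, 0.013, -0.013]
force: [5.5, 16.7, 2.2]
finger_gap: 0.147
```

```bash
python3 ax.py 0.1573; python3 snap.py wrist w12 >/dev/null; python3 -c "
from h import *
crop('w12',200,200,320,384,3,'c21')"
```

```text
t 17.32 tip depth 113.9 mm; lateral -0.06 up 0.23; rot need [-0.002  -0.0376 -0.0028]
F axial -17.13 lat 3.89 up 2.16 M [0.481 2.724 0.114] gap 0.147
fix: tool dy 0.1 dz 0.2
```

View pics/c21.png

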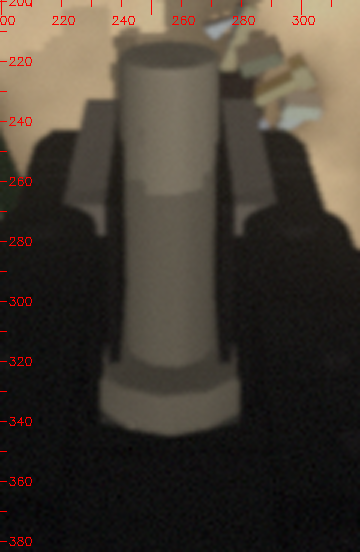

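>>> {"op": "servo_tool", "data": {"motion": [[-4,0.4,-0.3,-0.001,-0.006,-0.002,-1],[-3,0.2,-0.2,0,-0.003,0,-0.4],[-1,0,0,0,0,0,0],[0,0,0,0,0,0,1],[0,0,0,0,0,0,1],[0,0,0,0,0,0,1],[0,0,0,0,0,0,1],[0,0,0,0,0,0,1]]}}

```text
t: 18.03
tcp_pos: [0.5604, -0.2258, 0.1325]
tool_rot: [0.741, 0.672, 0.011, -0.009]
force: [0.5, 0.3, 0.2]
finger_gap: 0.998
```

```bash
python3 ax.py 0.1573;  python3 snap.py wrist w13 >/dev/null
```

```text
t 18.03 tip depth 123.3 mm; lateral 1.34 up 1.52; rot need [ 0.0016 -0.0296 -0.0038]
F axial -0.38 lat 0.42 up 0.16 M [0.024 0.001 0.016] gap 0.998
fix: tool dy -1.3 dz 1.5
```

View pics/w13.png

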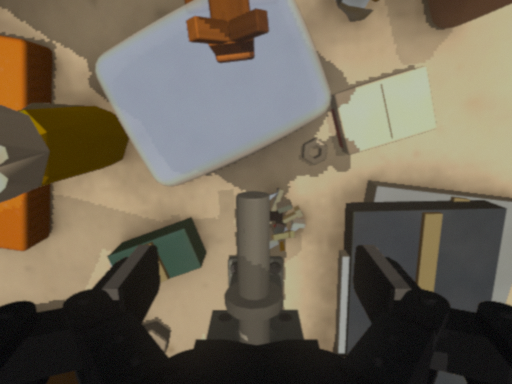

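>>> {"op": "servo_tool", "data": {"motion": [[0,0,-10,0,-0.005,0,1],[0,0,-25,0,-0.005,0,1],[0,0,-25,0,-0.005,0,1],[5,0,-25,0,-0.005,0,1],[20,0,-20,0,-0.005,0,1],[30,0,-10,0,0,0,1],[35,0,0,0,0,0,1],[35,0,0,0,0,0,1],[35,0,0,0,0,0,1],[35,0,0,0,0,0,1],[20,0,0,0,0,0,1],[0,0,0,0,0,0,1]]}}

```text
t: 19.08
tcp_pos: [0.5841, -0.0089, 0.2633]
tool_rot: [0.744, 0.669, 0.004, 0.005]
force: [0.5, -0.4, -0.5]
finger_gap: 0.999
```

```bash
python3 st.py; python3 snap.py top t14 >/dev/null;python3 snap.py scene s14 >/dev/null;python3 -c "
from h import *
crop('t14',188,160,328,220,5.6,'c22');crop('s14',170,120,330,230,5,'c23')"
```

```text
{'t': 19.0833, 'tcp_pos': [0.5841, -0.0089, 0.2633], 'tool_rot': [0.7436, 0.6686, 0.004, 0.0054], 'force': [0.5191, -0.4393, -0.4639], 'ft_torque': [-0.0508, 0.0575, 0.0698], 'finger_gap': 0.9994}
```

View pics/c22.png

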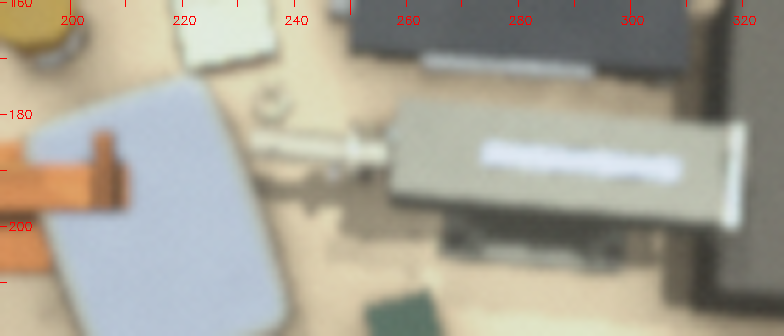

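View pics/c23.png

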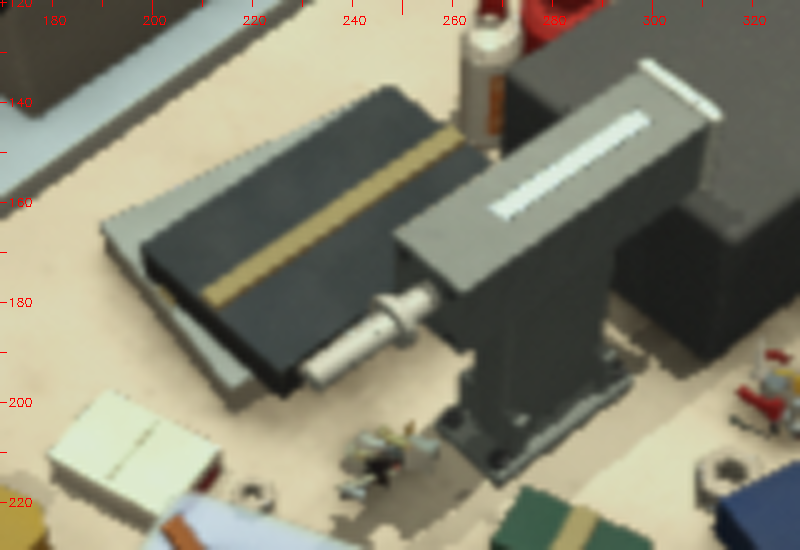

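```bash
python3 - <<'E'
from h import *
T=load("t14");S=load("s14")
m=np.array([.5558,-.260,.150]);yaw=-1.665;d=np.array([np.cos(yaw),np.sin(yaw),0])
for dep in (111,114,116):
    P=[m+d*(dep/1e3-.13+a)+[0,0,-.001] for a in (-.05,-.003)]
    print(dep,proj(T,P).round(1).tolist(),proj(S,P).round(1).tolist())
E
```

```text
111 [[231.2, 185.4], [249.3, 187.0]] [[230.4, 196.0], [247.4, 184.3]]
114 [[232.3, 185.5], [250.4, 187.1]] [[231.5, 195.2], [248.5, 183.5]]
116 [[233.1, 185.6], [251.2, 187.2]] [[232.3, 194.7], [249.2, 183.1]]
```

```bash
python3 -c "
from station import manip
print(manip.sign_off())"
```

```text
the job is handed in; nothing more can be done
None
```

The pin is fully home in the bore and released, and the job is handed in, at about 19 s of the 72 s allowed.

- **First push:** I held the pin by the shank and slid it in about 60 mm with almost no force, then let go. It drooped about 4.4 mm at the tail.
- **Second push:** I took it again on the tail, lifted it level with the bore and pushed. The plunger came in at about 91 mm deep, and the pin moved through it at 8 to 11.5 N.
- **Near-jam on the way:** At first it stuck at about 91 mm, at up to 10.5 N. I eased off and straightened the tool, and it moved on.
- **Stop:** The push rose to 14 N at about 114 mm. Pressing again to 14.7 N and 17.1 N gave the same depth, with no sign of the pin slipping in the pads. The highest push I read was 17 N.

**Last checks:** Both fixed cameras show the collar clear of the housing with about 15 mm of shank showing, which matches the 114 mm depth, so it did not back out. The gripper is open, well clear, and reads no force.

**Release:** As the fingers opened for the last time, the tool drifted about 9 mm further along the pin, toward the collar. I saw no contact force afterwards and the pin had not moved. I did not separately measure the bystander objects, but nothing touched them in the pictures I took.

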